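# Pack a filter tube with the taper-handled ram, then drift the handle out

### The job

Fit the red handle to the ram of the packing press: start its tapered shank in the socket turned about an eighth of a turn or a little less (30 to 45 degrees) off line, so that its tang stands on the ledge, and seat it fully home with a twisting push that brings the tang into line with the slot. With the ram, push every orange cartridge on the bench one after another into the clear tube, each until the ram has gone all the way in, and draw the ram fully back; then, not holding the handle, drive the yellow-handled wedge through the ram's slot until the handle is lifted loose. Lastly hang the handle upright in its grey fork by its collar, lay the wedge back flat on the blue mat, and leave all the other things where they are.

Things in the scene. Friction and masses are not known exactly. Their poses are not given: they have to be found in the camera images.
- press: packing press fixed on the bench, white base 100 x 550 mm. Origin at bench height under the tube's mouth; y runs along the tube from mouth to closed end. Open trough from y = -75 to 0 mm: floor 40 mm above the bench, 37 wide between flared lips 8 mm high (45 at top). Clear tube from y = 0 to 275 mm, closed at the end, inside 37 wide x 38 mm high, same floor, top 87 mm above the bench; holds up to 4 cartridges
- mouth (a point): point on the floor of the tube's mouth, 40 mm above the bench (axes as the press)
- ram (a joint): slide of the blue ram block along the press's +y, m: 0 fully back, 0.102 fully in; friction 2 N, stays where left. It starts up to 0.06 in; the trough is free for a cartridge only below about 0.01. Block 52 (x) x 56 (y) mm, top 110 mm above the bench, its centre 205 mm behind the tube's mouth at 0
- seat (a point): centre of the taper socket's mouth on top of the ram block, axes as the press. The 31 mm bore opens upwards. 55 mm down is a ledge with a gap 13 mm wide along x: the tang passes only when lying along x (either way round, within about 0.2 rad). Two sprung brass shoes grip the taper over the last 15 mm: seating takes 5 to 20 N, pulling out about 10 N
- slot (a point): centre of the floor of the ram's wedge slot, 30 mm above the bench below the socket, axes as the press. Slot 13 mm wide, open at both ends along x; the wedge is driven towards +x. The floor runs on as a shelf to x = -80 mm, with a V lead-in from x = -60 (about 30 mm wide) to -26 mm, rails 18 mm high. With the handle home its tang ends 9 mm above this floor
- nose (a point): tip of the ram's steel nose, on its axis; nose 18 mm thick, 95 mm long, 56 mm above the bench; at y = -82 mm of the press when the ram is back, 20 mm inside the tube when fully in
- handle: red push handle with steel taper shank, 0.35 kg. Origin at the centre of the collar's underside (level with seat when home), z up. Above: collar 50 dia x 10 mm, neck, red grip 40 (x) x 24 (y) mm from 28 to 70 mm up, white line along x on top. Below: round taper, 28 dia to 18 dia at 55 mm down, then a tang 20 (x) x 9 (y) mm to 71 mm down. Starts hung in the fork
- fork: grey fork rest fixed on the bench, base 85 x 90 mm, origin at its underside, z up. Two prongs along x, 36 mm apart inside, tops 95 mm above the bench, joined by a back wall at x = +28 to +43 mm, equally high
- fork_seat (a point): point midway between the prongs at their top, 95 mm above the bench, where the handle's origin belongs (axes as the fork)
- drift: wedge: steel blade 8 mm thick, yellow handle, 170 mm in all, 0.22 kg, on the mat. Origin under its tip, x points out of the tip, z up, underside flat. Blade 5 mm high at the tip, rising to 25 mm at 100 mm back, level to 140 mm; then handle block 30 (x) x 24 (y) x 45 (z) mm. On the slot's floor with its tip 60 mm past slot it lifts the home handle 7 to 10 mm; takes 5 to 20 N
- drift_grip (a point): centre of the wedge's handle block (axes as the wedge)
- drift_mid (a point): point on the wedge's underside, half way along it
- mat: blue mat fixed on the bench, 100 (x) x 220 (y) x 4 mm, origin at the centre of its underside
- cart1: square filter cartridge, black with orange frame, 32 x 60 x 32 mm (x, y, z), 0.1 kg, lying on the bench; origin at the centre of its underside, y its long axis, z up; may be absent; it may go in on any of its four sides
- cart2: square filter cartridge, black with orange frame, 32 x 60 x 32 mm (x, y, z), 0.1 kg, lying on the bench; origin at the centre of its underside, y its long axis, z up; may be absent; it may go in on any of its four sides
- cart3: square filter cartridge, black with orange frame, 32 x 60 x 32 mm (x, y, z), 0.1 kg, lying on the bench; origin at the centre of its underside, y its long axis, z up; may be absent; it may go in on any of its four sides
- cart4: square filter cartridge, black with orange frame, 32 x 60 x 32 mm (x, y, z), 0.1 kg, lying on the bench; origin at the centre of its underside, y its long axis, z up; may be absent; it may go in on any of its four sides
- union_ring: bystander: black ring 60 mm across, 16 mm high, origin at underside
- elbow: bystander: white pipe elbow, legs about 62 mm, 43 mm high, origin under its corner
- bottle: bystander: blue bottle 60 mm diameter, 150 mm high, origin at underside
- jar: bystander: white jar 64 mm diameter, 70 mm high, origin at underside
- screwdriver: bystander: screwdriver lying on the bench
- valve_lever: bystander: red valve lever about 120 mm long, 18 mm high
- tee: bystander: white pipe tee 110 mm long, 40 mm high
There are look-alikes about, which are no part of the job. What is shaped like the cart4 but green is not meant. Leave any purple look-alike of the drift alone.

How it is judged:
By the outcome, as a careful person would: the job done as asked, in the order asked, and still so for the second after the job is handed in, with the robot touching nothing.
Of cart1, cart2, cart3, cart4 only 2 to 3 are there at a start; the rules pass over those that are not, and their reading is None.
At some moment in a run one of cart1, cart2, cart3, cart4 may be knocked a few centimetres aside while the robot is not near it.
It also fails if it takes over 210 s, if anything falls off the work surface, if the arm or the gripper's body presses on something with over 40 N, if the wrist force passes 120 N, or if a joint passes its speed limit or range.

### The arm

A 6-joint arm with a two-finger parallel gripper is mounted at the origin on the work surface. World frame = base frame: x ahead of the robot, y to its left, z up, the work surface at z = 0. Lengths are in mm, angles in rad, forces in N, time in s.
With the tool pointing down it reaches from about 350 to 975 mm from the base axis. Payload 7.1 kg.
Tool frame: the origin (TCP) lies at the centre of the arm's flange, where the gripper is bolted on; the fingertips stand 182 mm ahead of it and the grasp point (between the pads) lies 163 mm ahead of it; x points along the fingers, y is the direction in which the jaws open and shut, and the axes are right-handed (so a half turn about x gives the same grasp; the last joint's range is limited). The gripper opens to 88 mm and grips with 3 to 60 N. Pads are 20 mm wide; open, the fingers measure 115 mm over their backs; the gripper's body (75 mm by 178 mm) begins 61 mm behind the grasp point.
Start: joints at [1.306, 0.423, 1.63, -0, 1.089, -0.019], TCP at [152.052, 606.207, 404.675] pointing down, gripper open.
Joint ranges: [-3, 3], [-0.9, 2.11], [0.09, 2.58], [-1.31, 4.45], [0.11, 2.69], [-2.54, 2.54]. Speed limits (rad/s): [2.39, 2.39, 3.01, 3.14, 3.14, 3.14].

### API

Orientations are given as a rotation vector (axis times angle).
In Python, from workcell import readout, viewer, workorder, models gives the robot as it stands. The module is installed in compiled form; this text tells all that it offers.
- The arm moves only by the tool apply_moves, never from a script. Its argument "commands" is a list that holds one entry, the list of rows, each a list of 4 numbers: the shift along the world's x, y, z in m, then the turn about the world's z in rad. A call has 1 to 8 rows; each row is the pose to reach, as a shift and turn from the pose commanded when the call began; what a row does not reach only later rows make up. A row lasts 1/8 s, in which the tool goes at most 62.5 mm and 10.7 degrees, less where a joint would pass 70% of its speed; a pose out of reach is approached as far as the arm can. A call with a gripper value outside its range is refused whole. "gripper" is the finger opening in m, from 0 to 0.0878, set as the call begins (left out, the last holds). The fingers move at their own pace and stop on an object; the grip force is fixed at half the most. Time passes only in rows, so rows that repeat a pose let the fingers close. It gives the time, the measured TCP pose, the force and the opening at its end, in the units of the state.
- readout.get_obs(): the state, without advancing time (a new reading comes with each control period).
- viewer.get_image(name): name is "side" or "top"; returns a dict with "color" (480x640x3 uint8, red, green, blue), "vertical_fov" (degrees; the focal length in pixels is half the picture's height over the tangent of half this angle, whatever the lens; pixels are square), "cx", "cy" (the principal point, pixels), "rvec" (rotation vector, rad) and "tvec" (3), from world to camera coordinates, as OpenCV has them. Camera axes: x right, y down, z forward; pixel columns grow to the right and rows downward; lengths in mm; the calibration is good to about 2 mm. A picture is of the moment at which its call begins. There is no depth.
- workorder.close_job(): hands the job in, once; it reports no verdict.
Trained networks look in the newest picture that a camera, given by its name, has taken for a name from the list of things; names that differ only in an ending like _2 or _b are one class to them, and where a whole thing is asked for, a point or a joint stands for the part that bears it (a point fixed in the world has none). Each returns a list of dicts, best first, with "conf" (0 to 1); they miss things now and then, are a little off and sometimes report something else, mostly with a low value. They report only what shows in the picture. A call takes as long as a camera call. They do not tell look-alikes from the thing itself.
- models.search_frame(camera, label): "position" ([x, y, z] in mm, in world coordinates, good to about 4 mm: the middle of the surface that is visible of it).
- models.place_of(camera, label): "position" ([x, y, z] in mm, in world coordinates, good to about 4 mm: a listed point, or the origin of a listed thing).
The state is a dict: "t": time; "qpos": joint angles; "qvel": joint speeds; "joint_torque": joint torques, N m; "ee_pos": TCP position; "orientation": TCP orientation; "ft_force": force on the tool from outside, world axes, zero at the start; "moment": the same for the moment, N m; "width": finger opening in mm.
Only numpy, scipy, OpenCV 4.12 (cv2) and the standard library are available. Lean on these libraries where they do the work, as an engineer would, in place of code of your own. Each camera call takes 0.05 s, during which the arm holds its last target.

## Working session

There is one attempt and no reset: what is moved stays moved. The work goes in short steps, Python scripts to look and compute and a tool call to move; the robot and the scene stay as the last step left them, time stands still between calls to the robot, and variables do not carry over. Pictures are saved under pics/ and viewed, and the job is handed in when it is done.

Besides the shell and the picture viewer there is one more tool, called after "Call:" by a JSON object that holds its "op" and its "data", one argument or row to a line. apply_moves: Moves the arm, as the interface text tells. Its arguments: {"type":"object","properties":{"commands":{"type":"array","items":{"type":"array","items":{"type":"array","items":{"type":"number"}}}},"gripper":{"type":"number"}},"required":["commands"]}

```bash
mkdir -p pics; cat > h.py <<'E'
import numpy as np, cv2
from workcell import readout, viewer, workorder, models
def snap(name,fn):
    im=viewer.get_image(name); cv2.imwrite('pics/'+fn,im['color'][:,:,::-1]); return im
def K(im):
    f=240/np.tan(np.radians(im['vertical_fov'])/2); return np.array([[f,0,im['cx']],[0,f,im['cy']],[0,0,1]])
def proj(im,P):
    return cv2.projectPoints(np.array(P,float).reshape(-1,3),np.array(im['rvec'],float),np.array(im['tvec'],float),K(im),None)[0].reshape(-1,2)
def back(im,uv,z):
    R=cv2.Rodrigues(np.array(im['rvec'],float))[0];t=np.array(im['tvec'],float)
    C=-R.T@t; out=[]
    for u,v in np.array(uv,float).reshape(-1,2):
        d=R.T@np.linalg.inv(K(im))@np.array([u,v,1]); out.append(C+d*(z-C[2])/d[2])
    return np.array(out)
def crop(im,u,v,r,fn,s=6):
    c=im['color'][max(0,v-r):v+r,max(0,u-r):u+r,::-1]; cv2.imwrite('pics/'+fn,cv2.resize(c,None,fx=s,fy=s,interpolation=cv2.INTER_CUBIC))
E
python3 - <<'E'
from h import *
for c in('top','side'):
    im=snap(c,c+'0.png'); print(c,im['vertical_fov'],im['cx'],im['cy'],im['rvec'],im['tvec'])
    for l in ['press','mouth','ram','seat','slot','nose','handle','fork','fork_seat','drift','drift_grip','drift_mid','mat','cart1']:
        print(l,[(np.round(d['position']).tolist(),round(d['conf'],2),proj(im,d['position']).round().tolist()[0]) for d in models.place_of(c,l)][:6])
print(readout.get_obs())
E
```

```text
top 45.90595206836805 323.10366115435124 229.39156176504764 [ 2.20205916 -2.15308128  0.12291727] [ -30.81027086  535.45729678 1696.44247378]
press [([602.0, 1.0, -0.0], 0.86, [317.0, 209.0]), ([760.0, 154.0, -2.0], 0.72, [269.0, 158.0])]
mouth [([600.0, 6.0, 38.0], 0.8, [316.0, 208.0])]Traceback (most recent call last):
  File "<stdin>", line 5, in <module>
ValueError: it knows: bottle, cart, drift, drift_grip, drift_mid, elbow, fork, fork_seat, handle, jar, mat, mouth, nose, press, screwdriver, seat, slot, tee, union_ring, valve_lever
```

```bash
python3 - <<'E'
from h import *
for c in('top','side'):
    im=snap(c,c+'0.png'); print(c,im['vertical_fov'],im['cx'],im['cy'],im['rvec'],im['tvec'])
    for l in ['press','mouth','seat','slot','nose','handle','fork','fork_seat','drift','drift_grip','drift_mid','mat','cart']:
        print(l,[(np.round(d['position']).tolist(),round(d['conf'],2),proj(im,d['position']).round().tolist()[0]) for d in models.place_of(c,l)][:6])
print(readout.get_obs())
E
```

```text
top 45.90595206836805 323.10366115435124 229.39156176504764 [ 2.20205916 -2.15308128  0.12291727] [ -30.81027086  535.45729678 1696.44247378]
press [([601.0, 1.0, 2.0], 0.83, [317.0, 209.0])]
mouth [([601.0, 3.0, 40.0], 0.91, [317.0, 207.0])]
seat [([599.0, -155.0, 109.0], 0.61, [371.0, 206.0])]
slot [([600.0, -155.0, 26.0], 0.83, [368.0, 210.0])]
nose [([604.0, -31.0, 56.0], 0.6, [328.0, 206.0])]
handle [([514.0, -359.0, 99.0], 0.79, [440.0, 237.0])]
fork [([522.0, -361.0, -0.0], 0.72, [434.0, 237.0]), ([445.0, -99.0, 28.0], 0.63, [349.0, 260.0]), ([479.0, 53.0, 6.0], 0.26, [299.0, 248.0])]
fork_seat [([512.0, -360.0, 97.0], 0.94, [440.0, 238.0])]
drift [([294.0, 306.0, -3.0], 0.84, [214.0, 307.0]), ([481.0, 55.0, 4.0], 0.63, [299.0, 247.0])]
drift_grip [([445.0, -98.0, 27.0], 0.8, [349.0, 260.0]), ([204.0, 435.0, 25.0], 0.57, [168.0, 337.0])]
drift_mid [([248.0, 373.0, 4.0], 0.73, [191.0, 322.0]), ([467.0, -34.0, 9.0], 0.49, [327.0, 252.0])]
mat [([470.0, -32.0, 2.0], 0.67, [327.0, 252.0])]
cart [([422.0, 399.0, -3.0], 0.63, [186.0, 264.0]), ([366.0, 241.0, -1.0], 0.62, [237.0, 284
[... 1556 characters left out ...]
, 245.0]), ([604.0, -30.0, 55.0], 0.34, [350.0, 235.0])]
{'t': 1.55, 'qpos': array([ 1.30602886e+00,  4.23121519e-01,  1.62989854e+00, -2.87625600e-05,
        1.08861233e+00, -1.89758556e-02]), 'qvel': array([-0.00028714, -0.00043348, -0.00027097, -0.00053051, -0.00138041,
        0.00026295]), 'joint_torque': array([-1.77734371e-03, -5.44566679e+01, -2.74041241e+01,  6.42543775e-02,
        1.69071037e-02, -2.56818362e-05]), 'ee_pos': array([152.03757295, 606.21135179, 404.66219023]), 'orientation': array([ 0.19291176,  1.56215113, -0.19297934]), 'ft_force': array([ 0.32870555, -1.24675107, -0.12293692]), 'moment': array([-0.00252328, -0.01636281, -0.0176649 ]), 'width': 88.07274457939127}
```

View pics/top0.png

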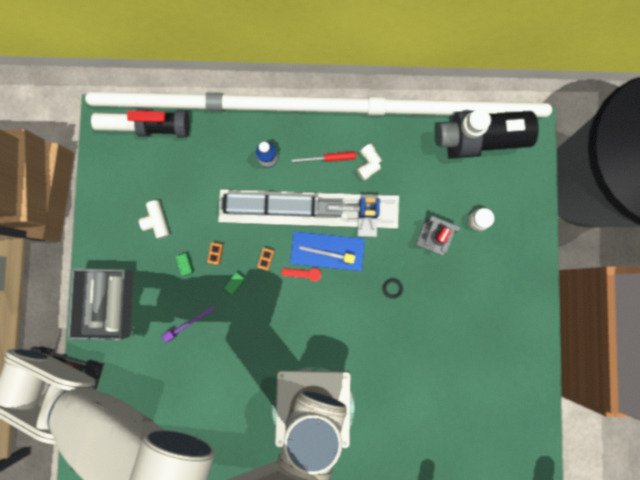

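View pics/side0.png

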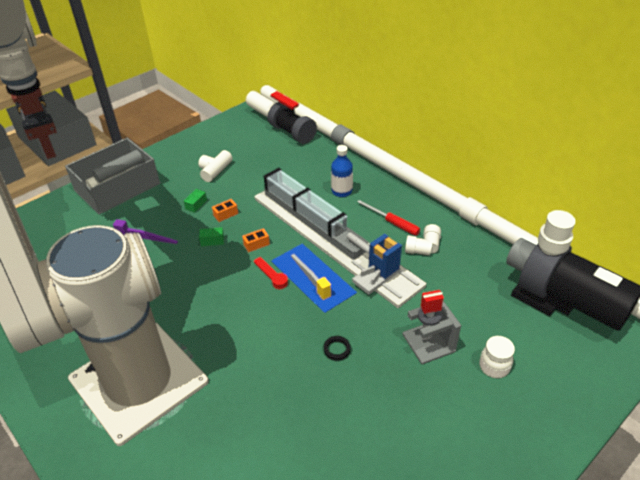

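```bash
python3 - <<'E'
from h import *
t=viewer.get_image('top'); s=viewer.get_image('side')
a=t['color'][180:290,290:460,::-1]; cv2.imwrite('pics/a.png',cv2.resize(a,None,fx=4.7,fy=4.7,interpolation=cv2.INTER_CUBIC))
b=s['color'][220:370,290:470,::-1]; cv2.imwrite('pics/b.png',cv2.resize(b,None,fx=4,fy=4,interpolation=cv2.INTER_CUBIC))
c=t['color'][180:290,150:320,::-1]; cv2.imwrite('pics/c.png',cv2.resize(c,None,fx=4.7,fy=4.7,interpolation=cv2.INTER_CUBIC))
np.save('t0.npy',t['color']);np.save('s0.npy',s['color'])
E
```

```text
(no output)
```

View pics/a.png

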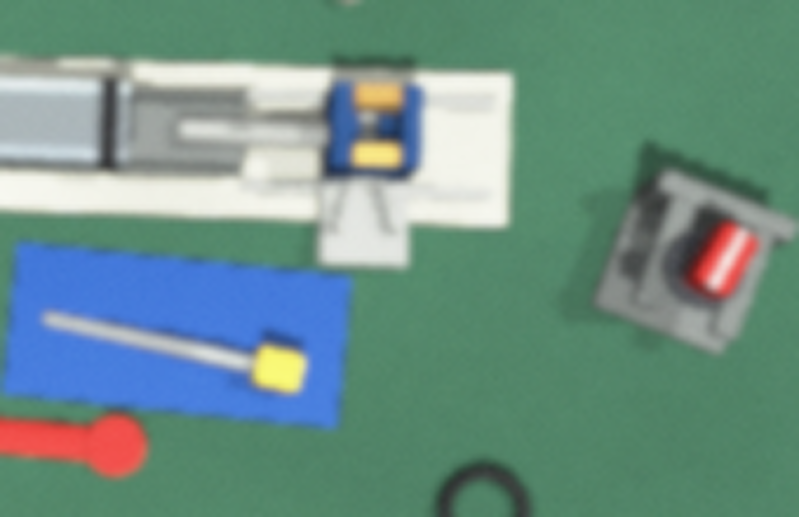

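View pics/b.png

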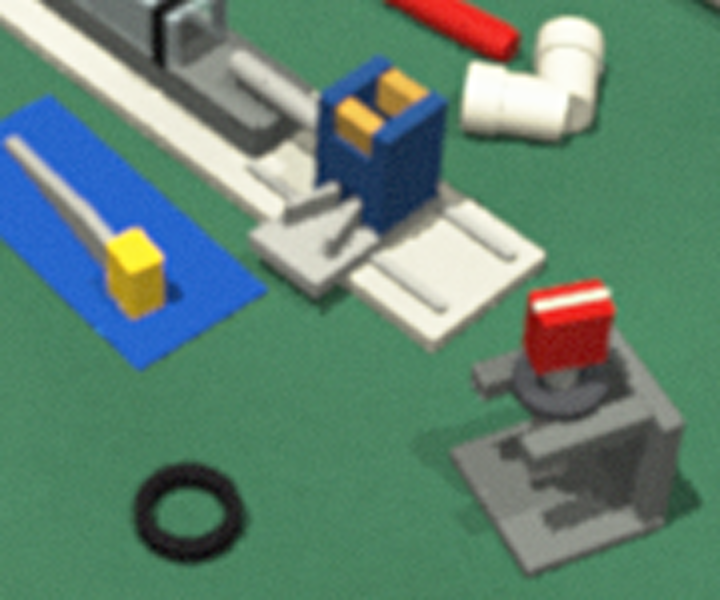

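View pics/c.png

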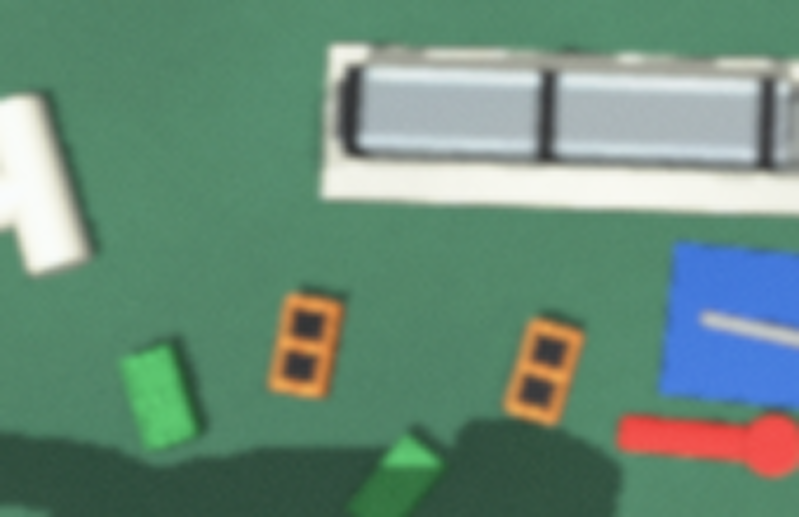

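```bash
python3 - <<'E'
from h import *
t=viewer.get_image('top'); s=viewer.get_image('side')
def A(p): return np.array(p)/4.7+[290,180]
def C(p): return np.array(p)/4.7+[150,180]
for z in (8,):
  L=back(t,[C((328,45)),C((322,198)),A((512,72)),A((508,226))],z); print(L.round(1))
  d=(L[0]+L[1]-L[2]-L[3])/2; print('press heading',np.degrees(np.arctan2(d[1],d[0]))-90, np.linalg.norm(d))
def col(im,box,f):
    x0,y0,x1,y1=box; c=im['color'][y0:y1,x0:x1].astype(int); m=f(c[...,0],c[...,1],c[...,2]).astype(np.uint8)
    return m
# red grip top white line in top
W=back(t,[A((742,228)),A((710,293))],165); print('line',W.round(1),np.degrees(np.arctan2(*(W[0]-W[1])[[1,0]])), W.mean(0))
# grip
def blob(im,box,f,n=1):
    m=col(im,box,f); k,l,st,ce=cv2.connectedComponentsWithStats(m)
    out=[]
    for i in np.argsort(-st[1:,4])[:n]+1:
        p=np.argwhere(l==i)[:,::-1].astype(np.float32); out.append((st[i,4],ce[i]+box[:2],p+np.array(box[:2])))
    return out
yel=lambda r,g,b:(r>170)&(g>150)&(b<130)&(r-g<70)
ora=lambda r,g,b:(r>150)&(g<170)&(g>60)&(b<90)&(r-g>60)
for nm,im in(('top',t),('side',s)):
    box=(290,220,370,310)
    for a,c,p in blob(im,box,yel): print(nm,'yellow',a,c, back(im,c,45).round(1))
    box=(190,190,280,280) if nm=='top' else (180,180,300,270)
    for a,c,p in blob(im,box,ora,3):
        r=cv2.minAreaRect(p); print(nm,'orange',a,c,r)
        q=back(im,cv2.boxPoints(r),30); print(q.round(0).tolist(), q.mean(0))
# averaged nets
import collections
acc=collections.defaultdict(list)
for i in range(6):
  for c in('top','side'):
    viewer.get_image(c)
    for l in ['mouth','seat','slot','nose','handle','fork_seat','fork']:
        d=models.place_of(c,l)
        if d: acc[l,c].append(d[0]['position'])
for k,v in acc.items(): print(k,np.median(v,0).round(1),np.std(v,0).round(1))
print(readout.get_obs()['t'])
E
```

```text
[[ 653.9  302.5    8. ]
 [ 552.8  302.4    8. ]
 [ 649.4 -251.6    8. ]
 [ 547.3 -249.9    8. ]]
press heading -0.5193402574033428 553.1685720720487
line [[ 532.9 -366.8  165. ]
 [ 493.6 -347.7  165. ]] -25.90662485436619 [ 513.27579926 -357.22677549  165.        ]
top yellow 67 [348.2238806  257.82089552] [[450.4 -95.6  45. ]]Traceback (most recent call last):
  File "<stdin>", line 27, in <module>
cv2.error: OpenCV(4.12.0) /io/opencv/modules/imgproc/src/convhull.cpp:143: error: (-215:Assertion failed) total >= 0 && (depth == CV_32F || depth == CV_32S) in function 'convexHull'
```

```bash
python3 - <<'E'
from h import *
t=viewer.get_image('top'); s=viewer.get_image('side')
def blob(im,box,f,n=1):
    x0,y0,x1,y1=box; c=im['color'][y0:y1,x0:x1].astype(int); m=f(c[...,0],c[...,1],c[...,2]).astype(np.uint8)
    m=cv2.morphologyEx(m,cv2.MORPH_CLOSE,np.ones((5,5)))
    k,l,st,ce=cv2.connectedComponentsWithStats(m)
    return [(st[i,4],ce[i]+box[:2],(np.argwhere(l==i)[:,::-1]+np.array(box[:2])).astype(np.float32)) for i in np.argsort(-st[1:,4])[:n]+1]
ora=lambda r,g,b:(r>150)&(g<170)&(g>60)&(b<90)&(r-g>60)
for nm,im in(('top',t),('side',s)):
    box=(190,190,280,280) if nm=='top' else (180,180,300,270)
    for a,c,p in blob(im,box,ora,3):
        r=cv2.minAreaRect(p); print(nm,'orange',a,c)
        q=back(im,cv2.boxPoints(r),32); print(q.round(0).tolist(), q.mean(0))
import collections
acc=collections.defaultdict(list)
for i in range(5):
  for c in('top','side'):
    viewer.get_image(c)
    for l in ['mouth','seat','slot','nose','handle','fork_seat','fork']:
        d=models.place_of(c,l)
        if d: acc[l,c].append(d[0]['position'])
for k,v in acc.items(): print(k,np.median(v,0).round(1),np.std(v,0).round(1))
o=readout.get_obs();print(o['t'])
print(cv2.Rodrigues(o['orientation'])[0].round(3))
E
```

```text
top orange 102 [216.23529412 253.34313725]
[[430.0, 324.0, 32.0], [487.0, 317.0, 32.0], [483.0, 286.0, 32.0], [426.0, 294.0, 32.0]] [456.33705526 305.07553437  32.        ]
top orange 75 [266.58666667 258.50666667]
[[419.0, 174.0, 32.0], [474.0, 160.0, 32.0], [467.0, 132.0, 32.0], [412.0, 146.0, 32.0]] [443.19398636 152.64501536  32.        ]
side orange 392 [255.43877551 239.36479592]
[[418.0, 181.0, 32.0], [481.0, 162.0, 32.0], [453.0, 105.0, 32.0], [391.0, 124.0, 32.0]] [435.7038959  142.98777074  32.        ]
side orange 354 [224.59039548 209.44067797]
[[427.0, 330.0, 32.0], [495.0, 320.0, 32.0], [470.0, 259.0, 32.0], [404.0, 269.0, 32.0]] [448.89543687 294.49483528  32.        ]
side orange 35 [264.31428571 262.62857143]
[[383.0, 85.0, 32.0], [401.0, 96.0, 32.0], [414.0, 38.0, 32.0], [397.0, 28.0, 32.0]] [398.58392248  61.5757746   32.        ]
('mouth', 'top') [601.    1.7  39.5] [2.3 0.5 1.6]
('seat', 'top') [ 597.2 -152.5  108.7] [1.1 1.4 0.9]
('slot', 'top') [ 600.  -156.2   26. ] [1.7 1.4 1.2]
('nose', 'top') [600.5 -31.8  56. ] [95.5 81.3 24. ]
('handle', 'top') [ 516.4 -357.7   96. ] [ 3.   1.5 38.5]
('fork_seat', 'top') [ 515.8 -361.6   96.2] [1.4 1.1 1.5]
('fork', 'top') [ 522.4 -362.2    1.6] [1.8 1.  1.4]
('mouth', 'side') [604.2   5.3  37.9] [1.8 1.2 1.3]
('seat', 'side') [ 595.7 -153.6  106.2] [1.2 1.8 1.5]
('slot', 'side') [ 599.7 -152.9   29.6] [1.  1.4 1.5]
('nose', 'side') [601.  -29.3  56.3] [1.1 1.4 1.4]
('handle', 'side') [ 513.3 -354.8   93.7] [2.3 1.5 1.1]
('fork_seat', 'side') [ 518.3 -358.2   94.2] [1.4 1.4 2.3]
('fork', 'side') [ 518.  -359.7    1. ] [0.6 1.1 1.2]
5.85
[[-0.     0.243  0.97 ]
 [-0.     0.97  -0.243]
 [-1.    -0.    -0.   ]]
```

Call:
{"op": "apply_moves", "data": {
  "commands": [
    [[0.0375,-0.0445,0,0],[0.075,-0.089,0,0],[0.1125,-0.1335,0,0],[0.15,-0.178,0,0],[0.1875,-0.2225,0,0],[0.225,-0.267,0,-0.05],[0.2625,-0.3115,0,-0.1],[0.3,-0.356,0,-0.207]]
  ],
  "gripper": 0.0878
}}

```text
t: 6.85
ee_pos: [453.1, 248.6, 405.0]
orientation: [0.358, 1.54, -0.357]
ft_force: [0.5, 0.7, -0.4]
width: 87.7
```

Call:
{"op": "apply_moves", "data": {
  "commands": [
    [[0.006,-0.06,0,0],[0.012,-0.12,0,0],[0.018,-0.18,0,0],[0.024,-0.24,0,0],[0.03,-0.3,0,0],[0.036,-0.36,0,0],[0.042,-0.42,0,0],[0.048,-0.48,0,0]]
  ]
}}

```text
t: 7.85
ee_pos: [500.0, -231.9, 404.9]
orientation: [0.355, 1.541, -0.355]
ft_force: [1.7, -0.6, 0.9]
width: 87.7
```

Call:
{"op": "apply_moves", "data": {
  "commands": [
    [[0.007,-0.06,0,0],[0.014,-0.12,0,0],[0.014,-0.127,0,0],[0.014,-0.127,-0.02,0]]
  ]
}}

```text
t: 8.35
ee_pos: [514.2, -357.5, 385.6]
orientation: [0.355, 1.539, -0.357]
ft_force: [0.2, 0.7, -0.8]
width: 87.9
```

```bash
python3 - <<'E'
from h import *
s=viewer.get_image('side');t=viewer.get_image('top'); crop(s,440,300,75,'d.png',5);crop(t,430,235,50,'e.png',6)
c=s['color'];o=readout.get_obs();print(o['ee_pos'],o['t'])
print(proj(s,[o['ee_pos']-[0,0,163]]))
E
```

```text
[ 513.29295751 -355.73126815  382.65824854] 8.45
[[434.57746955 276.3333296 ]]
```

View pics/d.png

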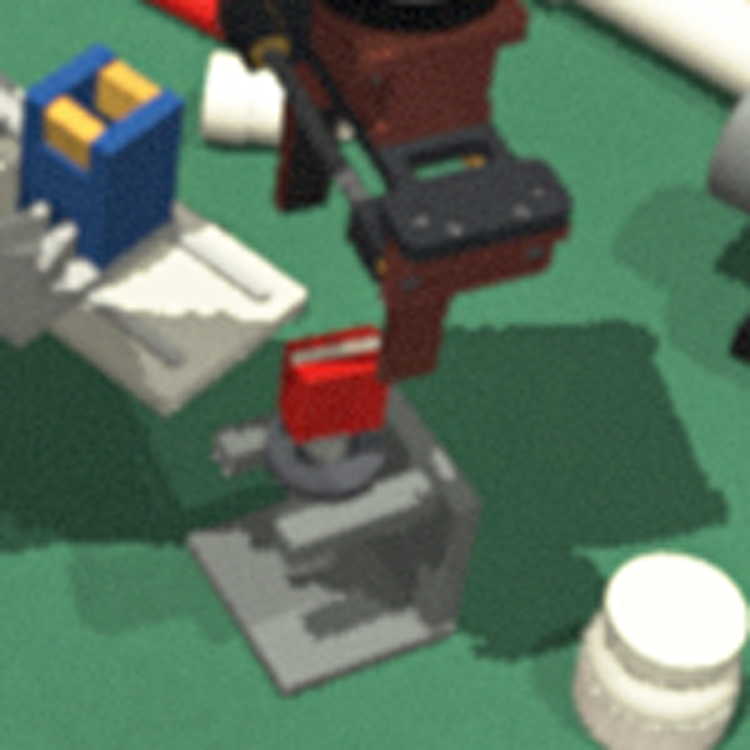

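Call:
{"op": "apply_moves", "data": {
  "commands": [
    [[0,0,-0.03,0],[0,0,-0.06,0],[0,0,-0.078,0],[0,0,-0.078,0],[0,0,-0.078,0]]
  ]
}}

```text
t: 9.07
ee_pos: [514.5, -356.8, 307.8]
orientation: [0.354, 1.54, -0.355]
ft_force: [0.5, 0.1, -0.4]
width: 87.6
```

```bash
python3 - <<'E'
from h import *
s=viewer.get_image('side');t=viewer.get_image('top'); crop(s,440,300,60,'f.png',6)
print(readout.get_obs()['ft_force'])
E
```

```text
[-0.30631115 -0.09699695 -0.38424335]
```

View pics/f.png

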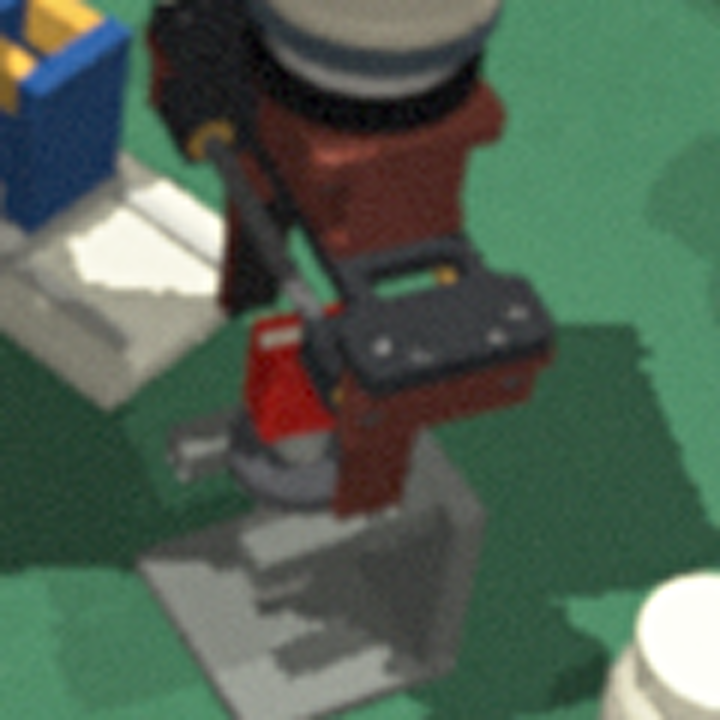

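```bash
python3 - <<'E'
from h import *
s=viewer.get_image('side')
o=readout.get_obs(); R=cv2.Rodrigues(o['orientation'])[0]; g=o['ee_pos']+163*R[:,0]
im=s['color'][:,:,::-1].copy()
im=cv2.resize(im[240:360,380:500],None,fx=6,fy=6,interpolation=cv2.INTER_CUBIC)
def put(P,c):
    for u in proj(s,P): cv2.circle(im,(int((u[0]-380+.5)*6),int((u[1]-240+.5)*6)),4,c,-1)
h=np.array([514,-357,95.]); x=R[:,2]; y=R[:,1]
x=np.array([np.cos(np.radians(-25.9)),np.sin(np.radians(-25.9)),0]); yy=np.array([-x[1],x[0],0])
put([h+x*a+yy*b+[0,0,c] for a in(-20,20) for b in(-12,12) for c in(28,70)],(255,255,0))
put([g+R[:,1]*sgn*44+x*w+[0,0,-19] for sgn in(-1,1) for w in(-10,10)],(255,0,255))
put([g],(0,255,0))
cv2.imwrite('pics/g.png',im); print(x,R.round(3))
E
```

```text
[ 0.89955778 -0.43680179  0.        ] [[ 0.002  0.437  0.899]
 [-0.001  0.899 -0.437]
 [-1.    -0.     0.002]]
```

View pics/g.png

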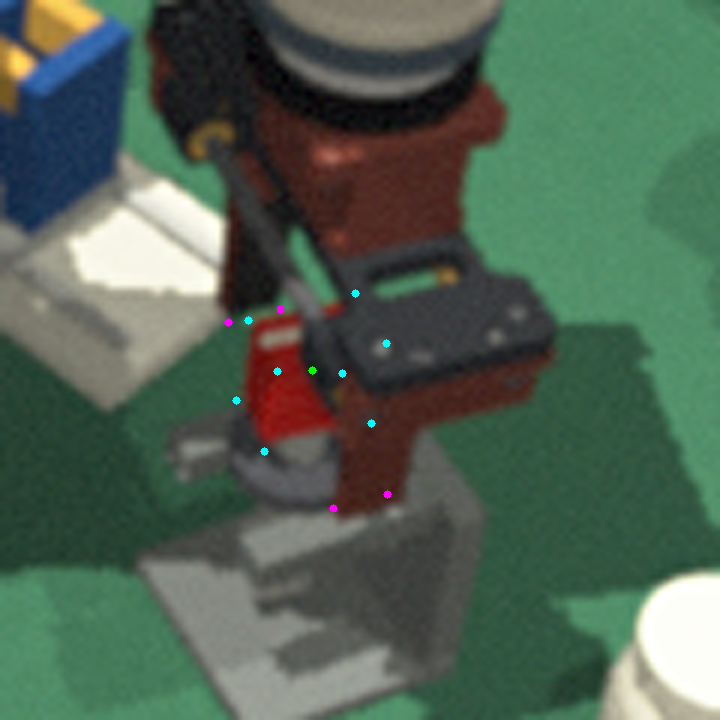

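Call:
{"op": "apply_moves", "data": {
  "commands": [
    [[0,0,0,0],[0,0,0,0],[0,0,0,0],[0,0,0,0],[0,0,0,0],[0,0,0,0]]
  ],
  "gripper": 0.0
}}

```text
t: 9.98
ee_pos: [514.0, -356.8, 306.6]
orientation: [0.355, 1.542, -0.355]
ft_force: [-0.2, 0.1, 0.4]
width: 31.1
```

Call:
{"op": "apply_moves", "data": {
  "commands": [
    [[0,0,0,0],[0,0,0,0],[0,0,0,0]]
  ]
}}

```text
t: 10.35
ee_pos: [514.0, -356.9, 306.7]
orientation: [0.355, 1.541, -0.355]
ft_force: [0.5, -0.3, -0.8]
width: 23.8
```

Call:
{"op": "apply_moves", "data": {
  "commands": [
    [[0,0,0.03,0],[0,0,0.08,0],[0,0,0.108,0],[0.02,0.05,0.108,-0.05],[0.04,0.1,0.108,-0.1],[0.06,0.15,0.108,-0.15],[0.084,0.203,0.108,-0.2],[0.084,0.203,0.108,-0.2]]
  ]
}}

```text
t: 11.35
ee_pos: [599.0, -150.2, 414.1]
orientation: [0.508, 1.512, -0.507]
ft_force: [-0.9, -0.7, -3.3]
width: 23.9
```

```bash
python3 - <<'E'
from h import *
s=viewer.get_image('side');t=viewer.get_image('top'); crop(s,400,230,70,'i.png',5)
crop(t,371,206,40,'j.png',8)
o=readout.get_obs();print(o['qpos'],o['ee_pos'],o['ft_force'])
for c in('top','side'):
  for l in('seat','handle'): print(c,l,[(np.round(d['position'],1),d['conf']) for d in models.place_of(c,l)][:2])
E
```

```text
[-2.69930933e-01  4.01831040e-01  1.63950379e+00 -3.63030556e-04
  1.10156095e+00 -1.18988544e+00] [ 597.9472183  -153.13808308  414.08821304] [-0.30059883 -0.02919742 -3.39326304]
top seat [(array([ 597. , -152.5,  110.1]), 0.46)]
top handle [(array([ 599.6, -155.7,  207. ]), 0.38)]
side seat [(array([ 596.1, -151.3,  106.1]), 0.61)]
side handle [(array([ 598.2, -148.4,  200.3]), 0.78), (array([603.6, -28.8,  56.5]), 0.32)]
```

View pics/i.png

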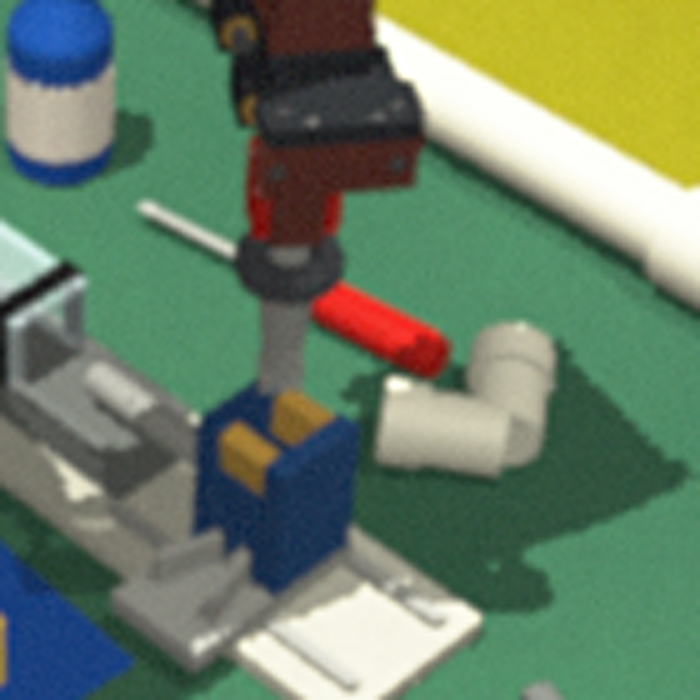

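```bash
cat >> h.py <<'E'
def overlay(im,groups,u,v,r,fn,s=6):
    c=cv2.resize(im['color'][v-r:v+r,u-r:u+r,::-1].copy(),None,fx=s,fy=s,interpolation=cv2.INTER_CUBIC)
    for P,col in groups:
        q=((proj(im,P)-[u-r,v-r]+.5)*s).round().astype(int)
        cv2.polylines(c,[q.reshape(-1,1,2)],True,col,1)
    cv2.imwrite('pics/'+fn,c)
def rect(cx,cy,z,a,b,yaw=0):
    c,s=np.cos(yaw),np.sin(yaw)
    return [[cx+c*x-s*y,cy+s*x+c*y,z] for x,y in((-a,-b),(a,-b),(a,b),(-a,b))]
def circ(cx,cy,z,r):
    return [[cx+r*np.cos(k),cy+r*np.sin(k),z] for k in np.linspace(0,6.28,40)]
E
python3 - <<'E'
from h import *
s=viewer.get_image('side');t=viewer.get_image('top')
o=readout.get_obs();p=o['ee_pos'];zc=p[2]-211.7
G=[(rect(598,-154,110,26,28,-.009),(0,255,255)),(circ(p[0],p[1],zc+10,25),(255,0,255)),(circ(p[0],p[1],zc,25),(255,0,255)),(circ(p[0],p[1],zc-55,9),(255,0,255)),(rect(p[0],p[1],zc-71,10,4.5,np.radians(-37.5)),(0,255,0)),(rect(598,-154,30,26,28,-.009),(0,255,255))]
overlay(s,G,395,235,50,'k.png',8)
overlay(t,G,371,206,35,'l.png',10)
E
```

```text
(no output)
```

View pics/k.png

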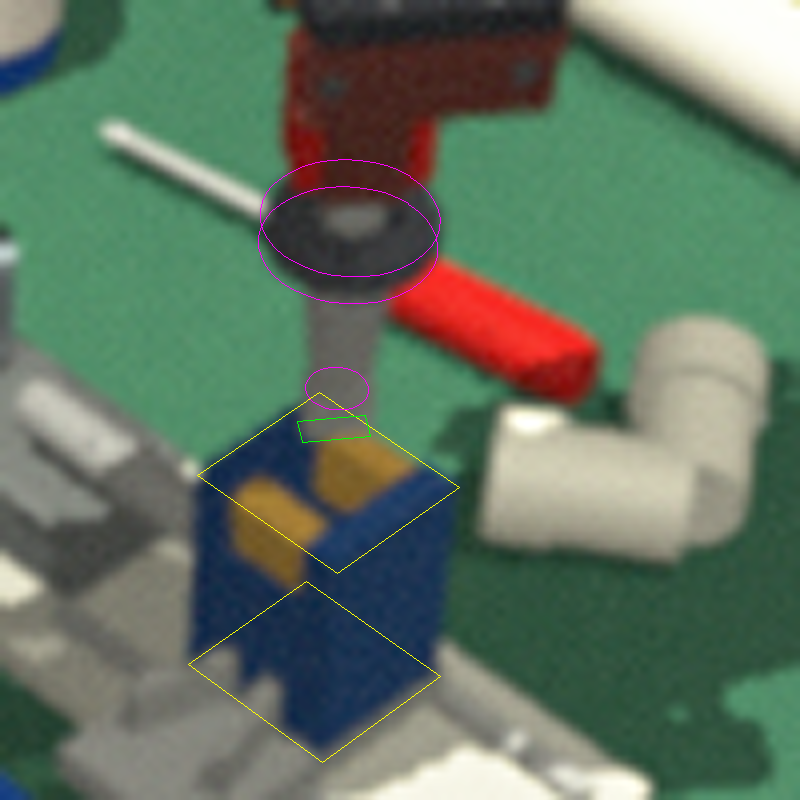

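View pics/l.png

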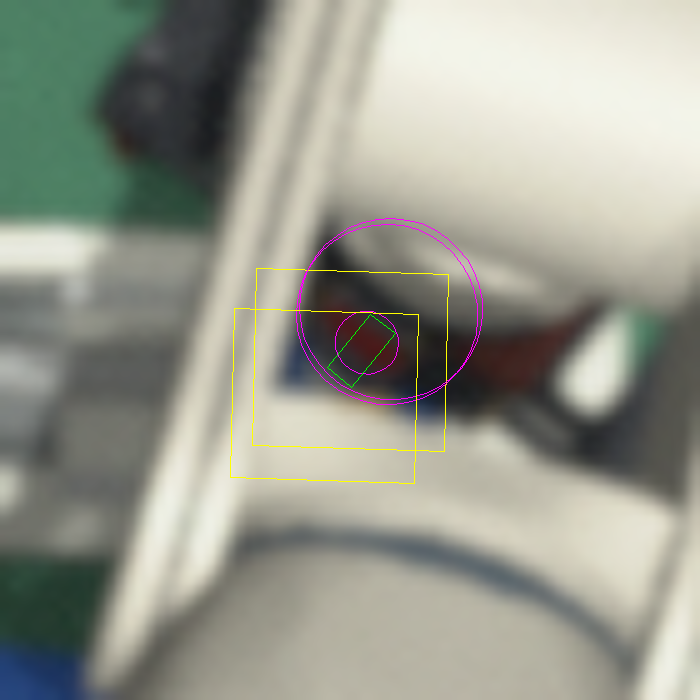

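Call:
{"op": "apply_moves", "data": {
  "commands": [
    [[0,0,-0.015,0],[0,0,-0.025,0],[0,0,-0.033,0],[0,0,-0.041,0]]
  ]
}}

```text
t: 12.25
ee_pos: [598.1, -153.8, 372.9]
orientation: [0.511, 1.51, -0.511]
ft_force: [0.4, 0.0, -3.0]
width: 24.0
```

Call:
{"op": "apply_moves", "data": {
  "commands": [
    [[0,0,-0.01,0],[0,0,-0.02,0],[0,0,-0.028,0],[0,0,-0.03,0],[0,0,-0.032,0]]
  ]
}}

```text
t: 12.88
ee_pos: [598.2, -153.8, 341.8]
orientation: [0.511, 1.509, -0.511]
ft_force: [-0.2, -0.3, -2.8]
width: 23.9
```

Call:
{"op": "apply_moves", "data": {
  "commands": [
    [[0,0,-0.002,0],[0,0,-0.004,0],[0,0,-0.005,0],[0,0,-0.006,0],[0,0,-0.006,0]]
  ]
}}

```text
t: 13.5
ee_pos: [598.0, -153.9, 337.3]
orientation: [0.511, 1.509, -0.511]
ft_force: [-5.0, 1.2, 10.0]
width: 23.9
```

Call:
{"op": "apply_moves", "data": {
  "commands": [
    [[-0.001,0,0,0.1],[-0.001,0,-0.001,0.2],[-0.001,0,-0.001,0.3],[-0.001,0,-0.001,0.4],[-0.001,0,-0.002,0.5],[-0.001,0,-0.004,0.58],[-0.001,0,-0.006,0.646],[-0.001,0,-0.006,0.646]]
  ]
}}

```text
t: 14.5
ee_pos: [598.4, -154.1, 331.8]
orientation: [0.005, 1.565, -0.006]
ft_force: [3.9, 0.4, 2.7]
width: 23.8
```

Call:
{"op": "apply_moves", "data": {
  "commands": [
    [[0.0005,0,-0.002,0],[0.0005,0,-0.004,0],[0.0005,0,-0.006,0],[0.0005,0,-0.008,0],[0.0005,0,-0.009,0],[0.0005,0,-0.01,0]]
  ]
}}

```text
t: 15.25
ee_pos: [598.7, -153.9, 321.3]
orientation: [0.005, 1.567, -0.006]
ft_force: [0.2, 1.3, 19.8]
width: 24.2
```

Call:
{"op": "apply_moves", "data": {
  "commands": [
    [[0,0,-0.001,0],[0,0,-0.002,0],[0,0,-0.002,0]]
  ]
}}

```text
t: 15.62
ee_pos: [598.7, -154.0, 321.1]
orientation: [0.005, 1.566, -0.007]
ft_force: [-4.2, 2.3, 26.7]
width: 23.8
```

```bash
python3 - <<'E'
from h import *
s=viewer.get_image('side');crop(s,385,245,45,'m.png',8)
o=readout.get_obs();print(o['qpos'],o['ee_pos'],o['ft_force'],o['moment'])
E
```

```text
[-2.71040226e-01  5.14319502e-01  1.70265258e+00  9.92289155e-05
  9.20102249e-01 -1.83454077e+00] [ 598.68935067 -154.00146078  321.1558409 ] [-4.37633014  1.49436853 27.6638756 ] [0.36599292 0.57273258 0.00375116]
```

View pics/m.png

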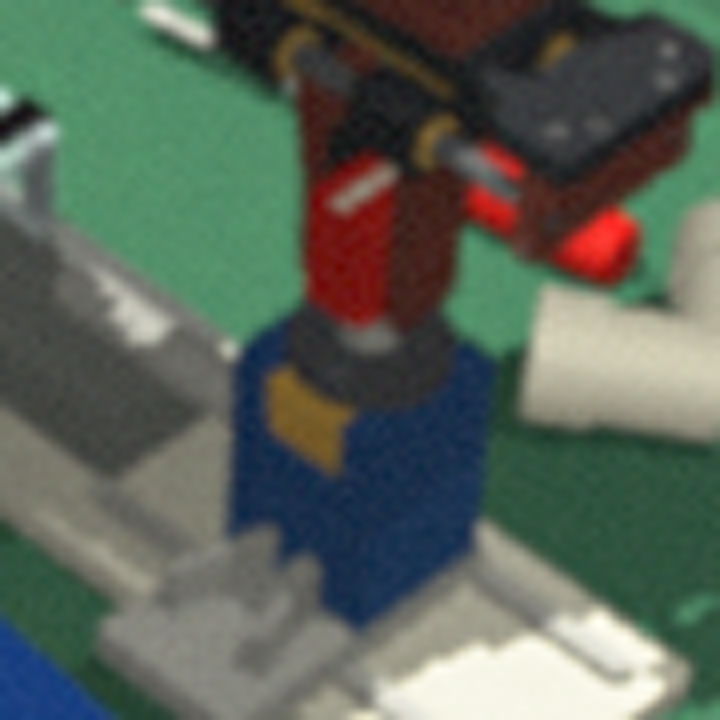

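Call:
{"op": "apply_moves", "data": {
  "commands": [
    [[0,0,0.003,0],[0,-0.008,0.003,0],[0,-0.016,0.003,0],[0,-0.024,0.003,0],[0,-0.032,0.003,0],[0,-0.04,0.003,0],[0,-0.045,0.003,0],[0,-0.045,0.003,0]]
  ]
}}

```text
t: 16.68
ee_pos: [598.1, -199.4, 321.3]
orientation: [0.005, 1.569, -0.007]
ft_force: [1.5, -1.6, 8.4]
width: 23.8
```

Call:
{"op": "apply_moves", "data": {
  "commands": [
    [[-0.0003,-0.002,0.0005,0],[-0.0003,-0.004,0.001,0],[-0.0003,-0.006,0.001,0],[-0.0003,-0.006,0.001,0]]
  ]
}}

```text
t: 17.18
ee_pos: [597.9, -204.8, 321.4]
orientation: [0.006, 1.569, -0.006]
ft_force: [5.1, 0.4, 1.2]
width: 24.0
```

Call:
{"op": "apply_moves", "data": {
  "commands": [
    [[0,-0.002,0,0],[0,-0.004,0,0],[0,-0.005,0,0],[0,-0.005,0,0]]
  ]
}}

```text
t: 17.68
ee_pos: [597.7, -207.1, 321.3]
orientation: [0.011, 1.571, -0.001]
ft_force: [3.8, 16.2, 6.3]
width: 23.8
```

Call:
{"op": "apply_moves", "data": {
  "commands": [
    [[0,0.003,0,0],[0,0.003,0,0]]
  ]
}}

```text
t: 17.92
ee_pos: [597.6, -205.8, 321.3]
orientation: [0.007, 1.571, -0.004]
ft_force: [4.3, 7.1, 2.4]
width: 23.9
```

Call:
{"op": "apply_moves", "data": {
  "commands": [
    [[0,0,0,0],[0,0,0,0],[0,0,0,0],[0,0,0,0],[0,0,0,0],[0,0,0,0]]
  ],
  "gripper": 0.07
}}

```text
t: 18.68
ee_pos: [597.2, -206.8, 321.7]
orientation: [0.005, 1.571, -0.005]
ft_force: [-0.4, 0.0, 1.4]
width: 70.3
```

Call:
{"op": "apply_moves", "data": {
  "commands": [
    [[0,0,0.03,0],[0,0,0.065,0],[-0.01,0.03,0.08,-0.1],[-0.03,0.09,0.08,-0.2],[-0.05,0.15,0.08,-0.3],[-0.07,0.205,0.08,-0.3],[-0.09,0.26,0.08,-0.3],[-0.09,0.26,0.08,-0.3]]
  ]
}}

```text
t: 19.68
ee_pos: [505.9, 56.1, 401.9]
orientation: [0.237, 1.558, -0.237]
ft_force: [0.7, -0.6, -0.1]
width: 70.5
```

```bash
python3 - <<'E'
from h import *
s=snap('side','s1.png');t=snap('top','t1.png')
for c in('top','side'):
  for l in('cart','handle','nose','seat'): print(c,l,[(np.round(d['position'],1).tolist(),round(d['conf'],2)) for d in models.place_of(c,l)][:5])
E
```

```text
top cart [([421.3, 398.9, 0.6], 0.83), ([456.5, 305.3, 2.5], 0.79), ([371.5, 243.4, -1.0], 0.66), ([443.8, 155.2, 1.3], 0.59), ([603.4, -80.9, 59.2], 0.2)]
top handle [([463.6, -31.8, 7.4], 0.66), ([599.3, -205.7, 113.3], 0.51)]
top nose [([600.1, -80.9, 57.1], 0.76)]
top seat [([595.4, -202.3, 109.6], 0.87)]
side cart [([453.3, 304.2, -2.5], 0.85), ([423.4, 404.1, 2.1], 0.83), ([364.3, 247.0, 1.8], 0.64), ([443.6, 150.7, -0.4], 0.58), ([462.0, -34.5, 8.7], 0.27)]
side handle [([596.9, -205.7, 108.1], 0.73), ([762.8, -20.6, -0.1], 0.39), ([742.7, -177.8, -4.7], 0.23)]
side nose [([602.0, -79.8, 53.9], 0.86), ([762.9, -19.2, 2.4], 0.57)]
side seat [([592.8, -202.4, 105.1], 0.76)]
```

View pics/s1.png

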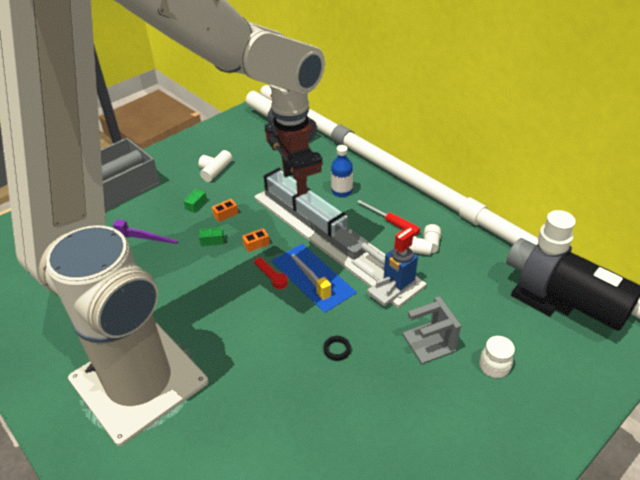

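View pics/t1.png

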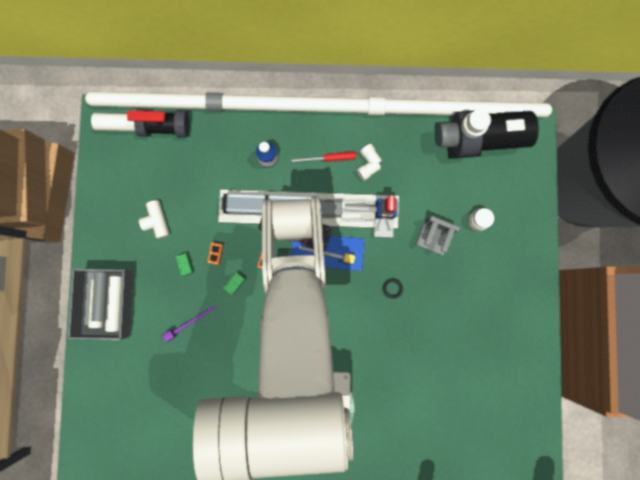

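Call:
{"op": "apply_moves", "data": {
  "commands": [
    [[-0.03,0.05,0,0.036],[-0.064,0.1,-0.01,0.036],[-0.064,0.1,-0.06,0.036],[-0.064,0.1,-0.12,0.036],[-0.064,0.1,-0.15,0.036],[-0.064,0.1,-0.15,0.036]]
  ],
  "gripper": 0.06
}}

```text
t: 20.92
ee_pos: [442.6, 152.8, 249.9]
orientation: [0.211, 1.565, -0.215]
ft_force: [0.9, -0.2, 0.3]
width: 60.2
```

```bash
python3 - <<'E'
from h import *
s=viewer.get_image('side')
o=readout.get_obs();p=o['ee_pos'];R=cv2.Rodrigues(o['orientation'])[0];print(p,np.degrees(np.arctan2(R[1,1],R[0,1])))
y=np.radians(-15.5+90)
G=[(rect(443.5,153,32,16,30,np.radians(-15.5-90)),(255,255,0)),(rect(443.5,153,0,16,30,np.radians(-15.5-90)),(255,255,0)),
(rect(p[0],p[1],p[2]-182,10,30,np.arctan2(R[1,1],R[0,1])-np.pi/2),(255,0,255))]
overlay(s,G,260,225,50,'n.png',8)
E
```

```text
[443.3316193  152.99424476 251.27073188] 74.46119827338616
```

View pics/n.png

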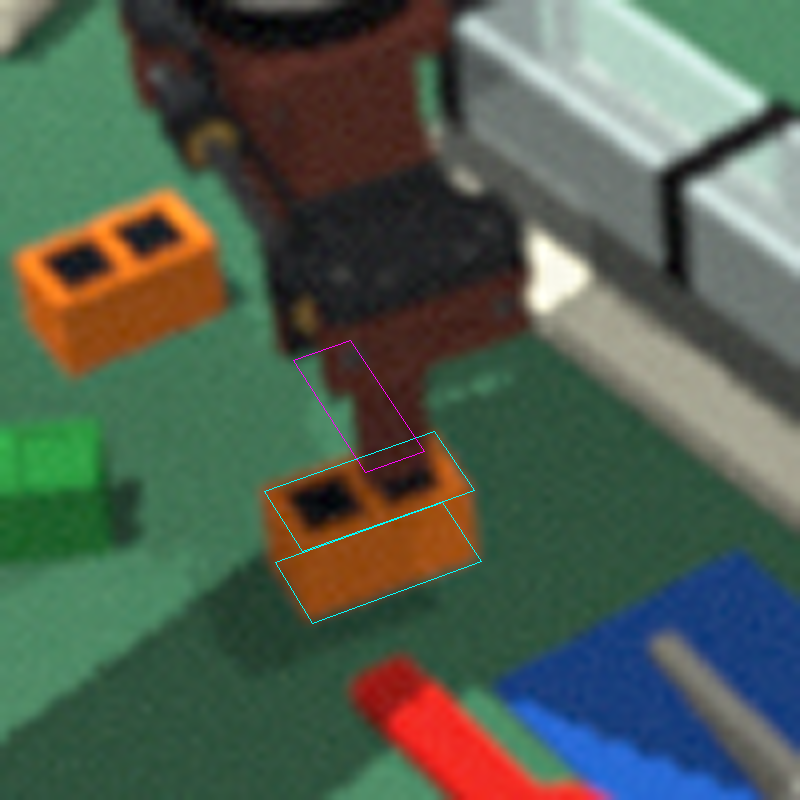

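Call:
{"op": "apply_moves", "data": {
  "commands": [
    [[0,0,-0.03,0],[0,0,-0.055,0],[0,0,-0.06,0],[0,0,-0.06,0]]
  ]
}}

```text
t: 21.48
ee_pos: [443.9, 153.3, 192.8]
orientation: [0.213, 1.559, -0.212]
ft_force: [-0.7, 0.6, 0.5]
width: 60.1
```

Call:
{"op": "apply_moves", "data": {
  "commands": [
    [[0,0,0,0],[0,0,0,0],[0,0,0,0],[0,0,0,0],[0,0,0,0]]
  ],
  "gripper": 0.0
}}

```text
t: 22.1
ee_pos: [443.4, 153.3, 192.1]
orientation: [0.213, 1.56, -0.212]
ft_force: [-0.7, -0.0, 4.9]
width: 31.5
```

Call:
{"op": "apply_moves", "data": {
  "commands": [
    [[0,0,0.05,0],[0,0,0.1,-0.1],[0.02,-0.025,0.12,-0.28],[0.05,-0.06,0.12,-0.46],[0.08,-0.095,0.12,-0.64],[0.11,-0.13,0.12,-0.82],[0.135,-0.16,0.12,-1.0],[0.157,-0.191,0.12,-1.18]]
  ]
}}

```text
t: 23.1
ee_pos: [600.9, -39.0, 311.3]
orientation: [1.125, 1.261, -1.125]
ft_force: [0.1, -0.0, -0.9]
width: 31.8
```

Call:
{"op": "apply_moves", "data": {
  "commands": [
    [[0,0,0,-0.129],[0,0,-0.04,-0.129],[0,0,-0.04,-0.129]]
  ]
}}

```text
t: 23.48
ee_pos: [598.7, -37.8, 269.0]
orientation: [1.213, 1.21, -1.22]
ft_force: [0.2, 0.8, -1.4]
width: 31.8
```

```bash
python3 - <<'E'
from h import *
s=viewer.get_image('side');t=viewer.get_image('top')
o=readout.get_obs();p=o['ee_pos'];R=cv2.Rodrigues(o['orientation'])[0];print(p,o['qpos'],np.degrees(np.arctan2(R[1,1],R[0,1])),o['width'],o['ft_force'])
zb=p[2]-192
Y=-.009
G=[(rect(p[0],p[1],zb,16,30,Y),(255,255,0)),(rect(p[0],p[1],zb+32,16,30,Y),(255,255,0)),
(rect(600.2,-37.5,40,18.5,37.5,Y),(255,0,255)),(rect(600.2,-37.5,48,22.5,37.5,Y),(255,0,255)),(rect(600.2,137.5,87,22,137.5,Y),(0,255,0)), (rect(598.6,-205,110,26,28,Y),(0,255,255))]
overlay(s,G,360,225,50,'o.png',8)
crop(t,330,205,40,'p.png',8)
E
```

```text
[600.18683868 -37.73212749 271.78706441] [-8.25742959e-02  5.64579886e-01  1.76103631e+00  1.52427683e-06
  8.17056498e-01 -7.38351319e-02] -0.5007745293654661 32.00487421635729 [ 0.54433614 -0.55746247 -0.51003761]
```

View pics/o.png

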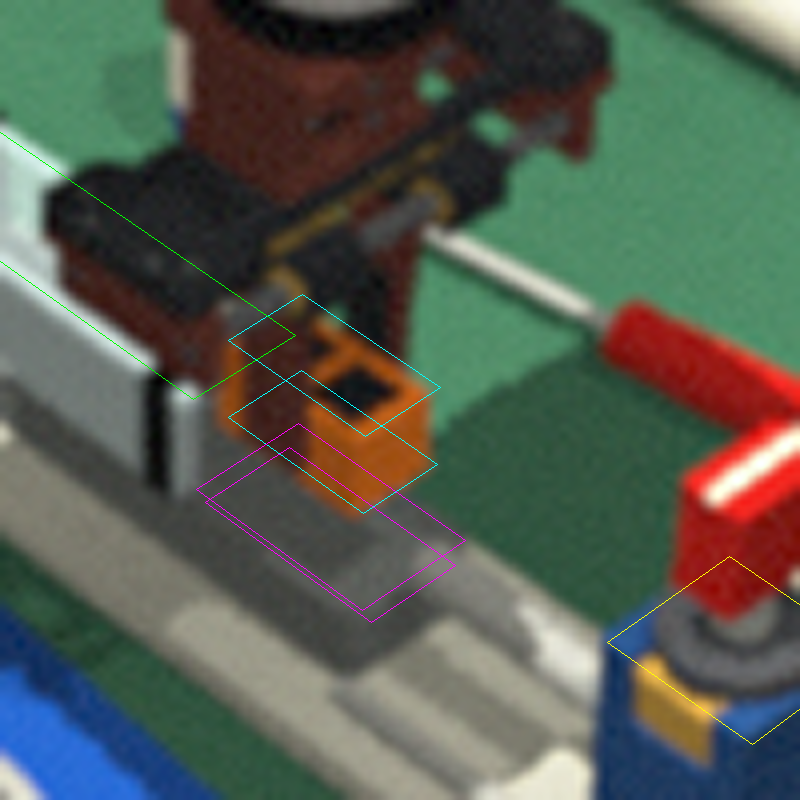

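```bash
python3 - <<'E'
from h import *
t=viewer.get_image('top')
class D(dict): pass
t['color']=np.load('t0.npy')
Y=-.009
G=[(rect(600.2,-37.5,48,22.5,37.5,Y),(255,0,255)),(rect(600.2,-37.5,40,18.5,37.5,Y),(255,0,255)),(rect(601.2,137.5,87,22,137.5,Y),(0,255,0))]
overlay(t,G,330,205,40,'q.png',10)
overlay(t,G,250,205,40,'r.png',10)
E
```

```text
(no output)
```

View pics/q.png

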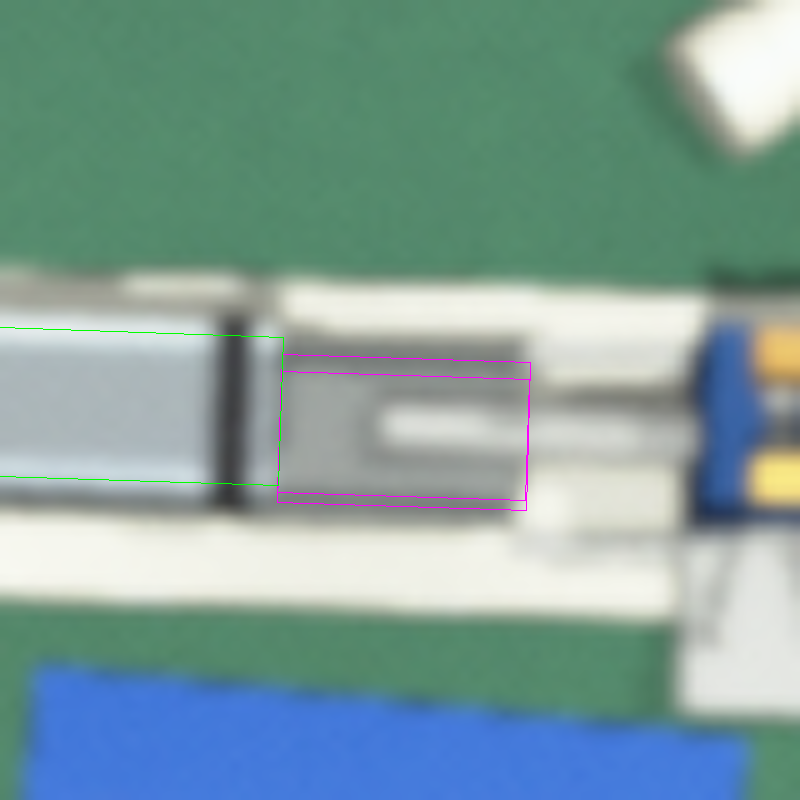

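Call:
{"op": "apply_moves", "data": {
  "commands": [
    [[0,0,-0.015,0],[0,0,-0.025,0],[0,0,-0.03,0],[0,0,-0.034,0],[0,0,-0.037,0],[0,0,-0.039,0]]
  ]
}}

```text
t: 24.38
ee_pos: [600.3, -37.8, 232.6]
orientation: [1.216, 1.205, -1.216]
ft_force: [0.5, -0.0, -0.4]
width: 31.7
```

Call:
{"op": "apply_moves", "data": {
  "commands": [
    [[0,0,-0.0005,0],[0,0,-0.0005,0],[0,0,-0.0005,0],[0,0,-0.0005,0]]
  ],
  "gripper": 0.06
}}

```text
t: 24.88
ee_pos: [600.3, -37.8, 232.3]
orientation: [1.216, 1.205, -1.216]
ft_force: [0.5, 0.2, 0.2]
width: 59.8
```

Call:
{"op": "apply_moves", "data": {
  "commands": [
    [[0,0,0.04,0],[0,0,0.1,0.1],[0,0,0.15,0.28],[0,-0.05,0.15,0.46],[0,-0.1,0.15,0.64],[0,-0.14,0.15,0.82],[-0.001,-0.168,0.15,1.0],[-0.002,-0.168,0.15,1.18]]
  ]
}}

```text
t: 25.88
ee_pos: [597.9, -207.9, 382.1]
orientation: [0.311, 1.548, -0.311]
ft_force: [-0.4, 0.3, -0.7]
width: 60.2
```

```bash
python3 - <<'E'
from h import *
s=viewer.get_image('side')
crop(s,365,235,50,'u.png',8)
o=readout.get_obs();print(o['ee_pos'],o['qpos'],o['t'])
E
```

```text
[ 597.85267497 -207.07316342  382.08055013] [-3.52222500e-01  4.59374200e-01  1.62934640e+00 -9.51717225e-05
  1.05303675e+00 -1.53431342e+00] 25.925
```

View pics/u.png

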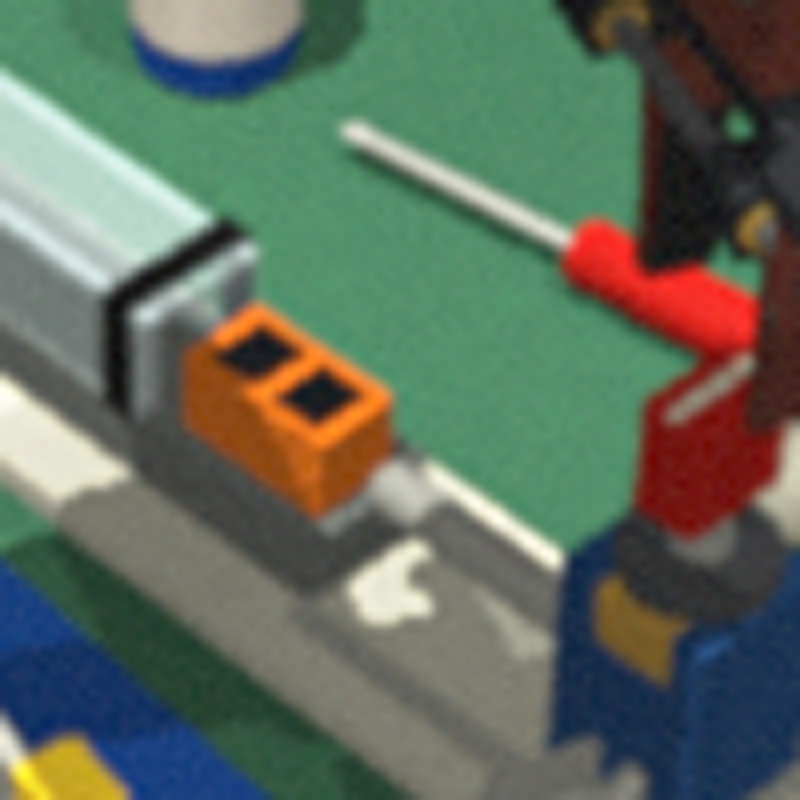

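Call:
{"op": "apply_moves", "data": {
  "commands": [
    [[0,-0.0005,0,0.18],[0,-0.0005,0,0.36],[0,-0.0005,-0.005,0.391],[0,-0.0005,-0.03,0.391],[0,-0.0005,-0.055,0.391],[0,-0.0005,-0.0605,0.391],[0,-0.0005,-0.0605,0.391]]
  ]
}}

```text
t: 26.8
ee_pos: [598.4, -206.2, 321.6]
orientation: [0.008, 1.571, -0.008]
ft_force: [0.4, 0.1, -0.3]
width: 59.7
```

Call:
{"op": "apply_moves", "data": {
  "commands": [
    [[0,0,0,0],[0,0,0,0],[0,0,0,0],[0,0,0,0],[0,0,0,0],[0,0,0,0]]
  ],
  "gripper": 0.0
}}

```text
t: 27.55
ee_pos: [598.4, -205.8, 321.9]
orientation: [0.008, 1.571, -0.006]
ft_force: [-0.3, 5.5, 3.9]
width: 23.9
```

Call:
{"op": "apply_moves", "data": {
  "commands": [
    [[0,0.006,0,0],[0,0.014,0,0],[0,0.022,0,0],[0,0.03,0,0],[0,0.038,0,0],[0,0.046,0,0],[0.0005,0.054,0,0],[0.0005,0.06,0,0]]
  ]
}}

```text
t: 28.55
ee_pos: [598.9, -145.7, 321.9]
orientation: [0.007, 1.57, -0.007]
ft_force: [0.5, -3.3, 5.1]
width: 24.2
```

Call:
{"op": "apply_moves", "data": {
  "commands": [
    [[0,0.008,0,0],[0,0.016,0,0],[0,0.024,0,0],[0.0005,0.032,0,0],[0.0005,0.038,0,0],[0.0005,0.042,0,0],[0.0005,0.042,0,0]]
  ]
}}

```text
t: 29.42
ee_pos: [599.4, -103.5, 321.9]
orientation: [0.007, 1.57, -0.006]
ft_force: [1.6, -0.6, 5.7]
width: 23.6
```

Call:
{"op": "apply_moves", "data": {
  "commands": [
    [[0,0.002,0,0],[0,0.003,0,0],[0,0.004,0,0],[0,0.004,0,0]]
  ]
}}

```text
t: 29.92
ee_pos: [599.3, -101.4, 321.8]
orientation: [0.004, 1.57, -0.009]
ft_force: [0.6, -11.7, 3.7]
width: 23.9
```

Call:
{"op": "apply_moves", "data": {
  "commands": [
    [[0,0.002,0,0],[0,0.002,0,0]]
  ]
}}

```text
t: 30.18
ee_pos: [599.3, -99.4, 321.8]
orientation: [0.004, 1.57, -0.009]
ft_force: [0.9, -11.5, 3.8]
width: 24.0
```

```bash
python3 - <<'E'
from h import *
s=viewer.get_image('side')
crop(s,345,225,50,'v.png',8)
print(readout.get_obs()['ft_force'],[(np.round(d['position'],1).tolist(),round(d['conf'],2)) for d in models.place_of('side','nose')])
E
```

```text
[  1.05685639 -11.77787334   3.9385032 ] [([600.4, 20.5, 56.4], 0.83)]
```

View pics/v.png

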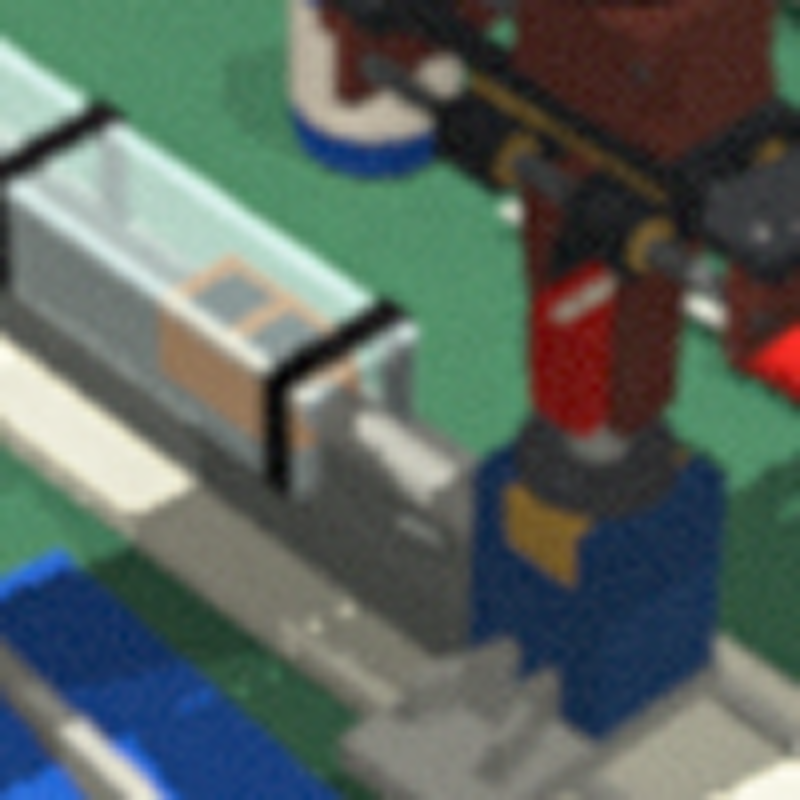

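Call:
{"op": "apply_moves", "data": {
  "commands": [
    [[0,-0.008,0,0],[0,-0.018,0,0],[0,-0.028,0,0],[0,-0.038,0,0],[0,-0.048,0,0],[-0.0005,-0.058,0,0],[-0.0005,-0.068,0,0],[-0.0005,-0.078,0,0]]
  ]
}}

```text
t: 31.28
ee_pos: [598.7, -175.3, 321.8]
orientation: [0.009, 1.571, -0.005]
ft_force: [-0.1, 3.2, 7.2]
width: 24.1
```

Call:
{"op": "apply_moves", "data": {
  "commands": [
    [[0,-0.008,0,0],[0,-0.016,0,0],[-0.0005,-0.024,0,0],[-0.0005,-0.029,0,0],[-0.0005,-0.032,0,0],[-0.0005,-0.034,0,0],[-0.0005,-0.034,0,0]]
  ]
}}

```text
t: 32.15
ee_pos: [598.3, -206.9, 321.8]
orientation: [0.014, 1.572, -0.002]
ft_force: [1.7, 15.4, 11.1]
width: 24.2
```

Call:
{"op": "apply_moves", "data": {
  "commands": [
    [[0,0.004,0,0],[0,0.004,0,0]]
  ]
}}

```text
t: 32.4
ee_pos: [598.3, -204.9, 321.7]
orientation: [0.009, 1.571, -0.005]
ft_force: [0.7, 1.9, 7.4]
width: 24.0
```

Call:
{"op": "apply_moves", "data": {
  "commands": [
    [[0,0,0,0],[0,0,0,0],[0,0,0,0],[0,0,0,0],[0,0,0,0]]
  ],
  "gripper": 0.06
}}

```text
t: 33.02
ee_pos: [598.2, -206.3, 321.6]
orientation: [0.007, 1.571, -0.007]
ft_force: [1.3, -0.1, 1.3]
width: 59.9
```

Call:
{"op": "apply_moves", "data": {
  "commands": [
    [[0,0,0.035,0],[0,0,0.075,0],[-0.01,0.05,0.08,-0.05],[-0.03,0.11,0.08,-0.183],[-0.05,0.17,0.08,-0.183],[-0.07,0.23,0.08,-0.183],[-0.09,0.29,0.08,-0.183],[-0.1,0.35,0.08,-0.183]]
  ]
}}

```text
t: 34.02
ee_pos: [497.3, 144.0, 402.0]
orientation: [0.151, 1.565, -0.151]
ft_force: [0.4, -0.1, -0.2]
width: 59.6
```

```bash
python3 - <<'E'
from h import *
s=viewer.get_image('side');t=viewer.get_image('top')
G=[(rect(456.3,305,32,16,30,np.radians(-11-90)),(255,255,0)),(rect(456.3,305,0,16,30,np.radians(-11-90)),(255,255,0))]
overlay(s,G,235,215,45,'w.png',8)
overlay(t,G,225,250,45,'x.png',8)
for c in('top','side'):
  for l in('cart','nose','mouth','seat'): print(c,l,[(np.round(d['position'],1).tolist(),round(d['conf'],2)) for d in models.place_of(c,l)][:5])
print(readout.get_obs()['ee_pos'])
E
```

```text
top cart [([422.5, 400.5, -0.0], 0.57), ([455.9, 305.4, 1.7], 0.56)]
top nose [([601.9, -80.4, 55.2], 0.83), ([598.7, -205.2, 112.3], 0.32)]
top mouth [([600.8, -0.3, 40.8], 0.61), ([478.3, 57.2, 7.9], 0.58)]
top seat [([598.5, -202.2, 109.1], 0.82), ([602.5, -77.0, 59.9], 0.65), ([762.4, 154.2, -1.7], 0.27)]
side cart [([423.8, 401.5, 3.1], 0.84), ([364.6, 242.1, -0.5], 0.7)]
side nose [([601.8, -81.0, 56.4], 0.62), ([363.5, -234.7, -2.1], 0.58), ([522.1, -362.5, 2.0], 0.35)]
side mouth [([602.7, 5.3, 39.3], 0.88)]
side seat [([596.2, -204.6, 106.3], 0.94)]
[498.82067773 141.24053186 401.65820592]
```

View pics/w.png

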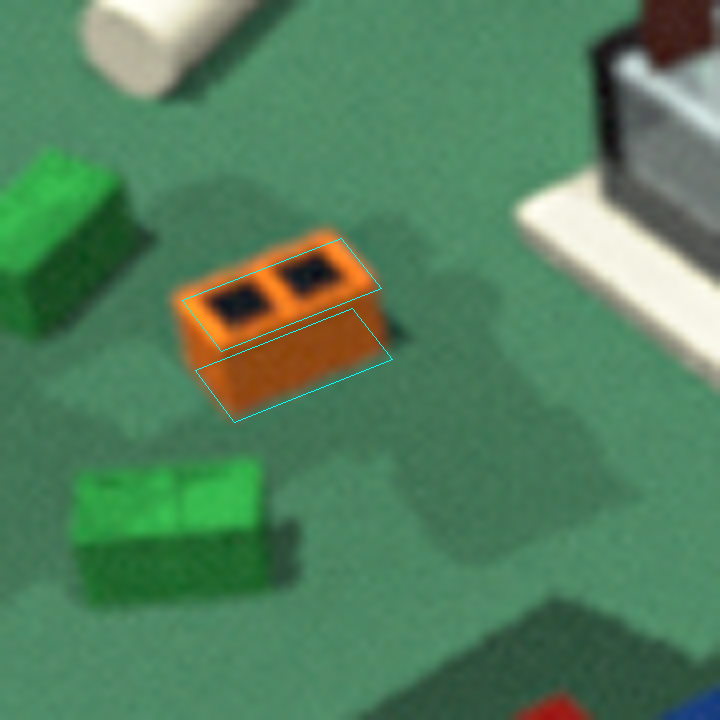

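View pics/x.png

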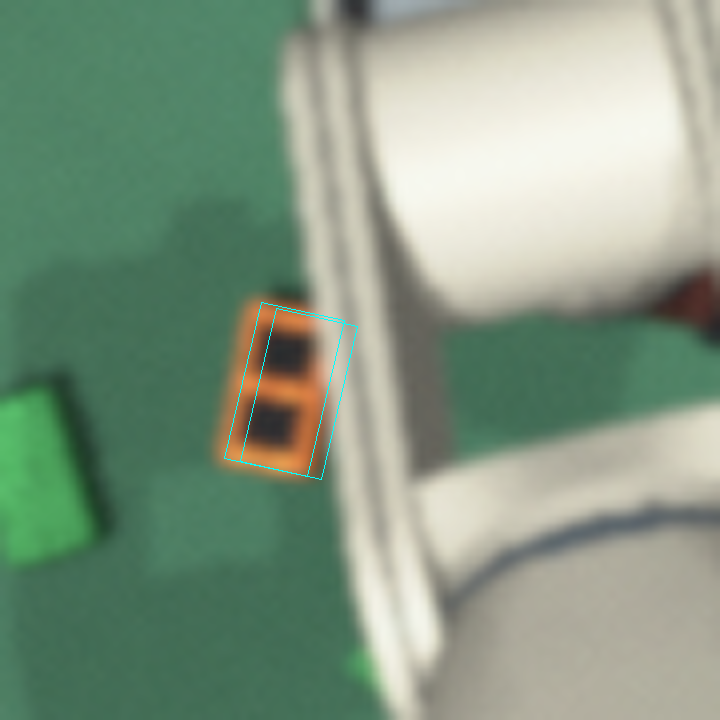

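Call:
{"op": "apply_moves", "data": {
  "commands": [
    [[-0.014,0.055,0,0],[-0.028,0.11,0,0],[-0.042,0.163,-0.02,0],[-0.042,0.163,-0.08,0],[-0.042,0.163,-0.14,0],[-0.042,0.163,-0.15,0],[-0.042,0.163,-0.15,0]]
  ]
}}

```text
t: 35.4
ee_pos: [457.2, 305.1, 252.2]
orientation: [0.151, 1.566, -0.152]
ft_force: [-0.6, 0.2, -0.4]
width: 59.9
```

```bash
python3 - <<'E'
from h import *
s=viewer.get_image('side')
o=readout.get_obs();p=o['ee_pos'];R=cv2.Rodrigues(o['orientation'])[0];print(p,np.degrees(np.arctan2(R[1,1],R[0,1])))
G=[(rect(456.5,306.5,32,16,30,np.radians(-11-90)),(255,255,0)),
(rect(p[0],p[1],32,10,30,np.arctan2(R[1,1],R[0,1])-np.pi/2),(255,0,255))]
overlay(s,G,235,215,45,'y.png',8)
E
```

```text
[457.56391875 305.44556956 253.25949778] 78.95181969329147
```

View pics/y.png

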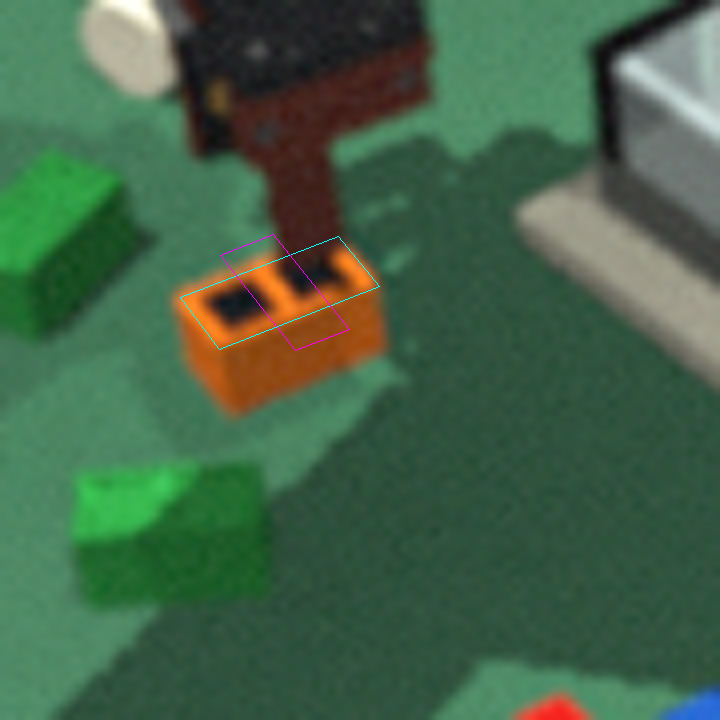

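Call:
{"op": "apply_moves", "data": {
  "commands": [
    [[-0.001,0,-0.03,0],[-0.001,0,-0.055,0],[-0.001,0,-0.06,0],[-0.001,0,-0.06,0]]
  ]
}}

```text
t: 35.95
ee_pos: [456.3, 305.8, 193.3]
orientation: [0.152, 1.564, -0.15]
ft_force: [-0.2, -0.3, 0.4]
width: 59.9
```

Call:
{"op": "apply_moves", "data": {
  "commands": [
    [[0,0,0,0],[0,0,0,0],[0,0,0,0],[0,0,0,0],[0,0,0,0]]
  ],
  "gripper": 0.0
}}

```text
t: 36.58
ee_pos: [455.7, 305.6, 192.1]
orientation: [0.151, 1.565, -0.15]
ft_force: [-0.4, -0.8, 5.6]
width: 32.0
```

Call:
{"op": "apply_moves", "data": {
  "commands": [
    [[0,0,0.05,0],[0,0,0.1,-0.1],[0.024,-0.055,0.12,-0.28],[0.048,-0.11,0.12,-0.46],[0.072,-0.165,0.12,-0.64],[0.096,-0.22,0.12,-0.82],[0.12,-0.275,0.12,-1.0],[0.14,-0.325,0.12,-1.18]]
  ]
}}

```text
t: 37.58
ee_pos: [595.9, -21.6, 311.4]
orientation: [1.066, 1.294, -1.066]
ft_force: [-0.2, 0.9, -1.3]
width: 31.9
```

Call:
{"op": "apply_moves", "data": {
  "commands": [
    [[0.0045,-0.019,0,-0.18],[0.0045,-0.019,-0.03,-0.208],[0.0045,-0.019,-0.04,-0.208],[0.0045,-0.019,-0.04,-0.208],[0.0045,-0.019,-0.04,-0.208]]
  ]
}}

```text
t: 38.2
ee_pos: [600.3, -38.1, 272.3]
orientation: [1.215, 1.205, -1.214]
ft_force: [-0.6, 0.3, -0.2]
width: 31.8
```

```bash
python3 - <<'E'
from h import *
s=viewer.get_image('side')
o=readout.get_obs();p=o['ee_pos'];R=cv2.Rodrigues(o['orientation'])[0];print(p,np.degrees(np.arctan2(R[1,1],R[0,1])),o['width'])
crop(s,360,225,50,'z.png',8)
E
```

```text
[600.32288222 -38.16549885 272.51792981] -0.45825067151207505 31.81065451445904
```

View pics/z.png

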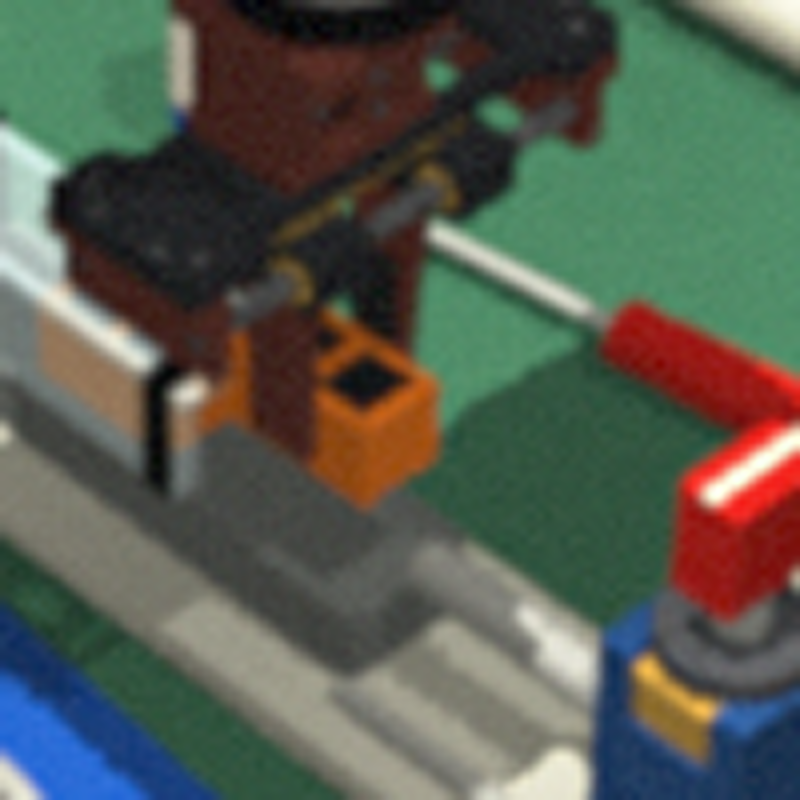

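```bash
python3 - <<'E'
from h import *
s=viewer.get_image('side')
G=[(rect(601,y+30,z,16,30,-.009),c) for z in(40,72) for y,c in((20,(255,255,0)),(4,(255,0,255)))]
G+=[(rect(601,137,z,22,137,-.009),(0,255,0)) for z in(87,40)]
overlay(s,G,330,215,40,'aa.png',10)
E
```

```text
(no output)
```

View pics/aa.png

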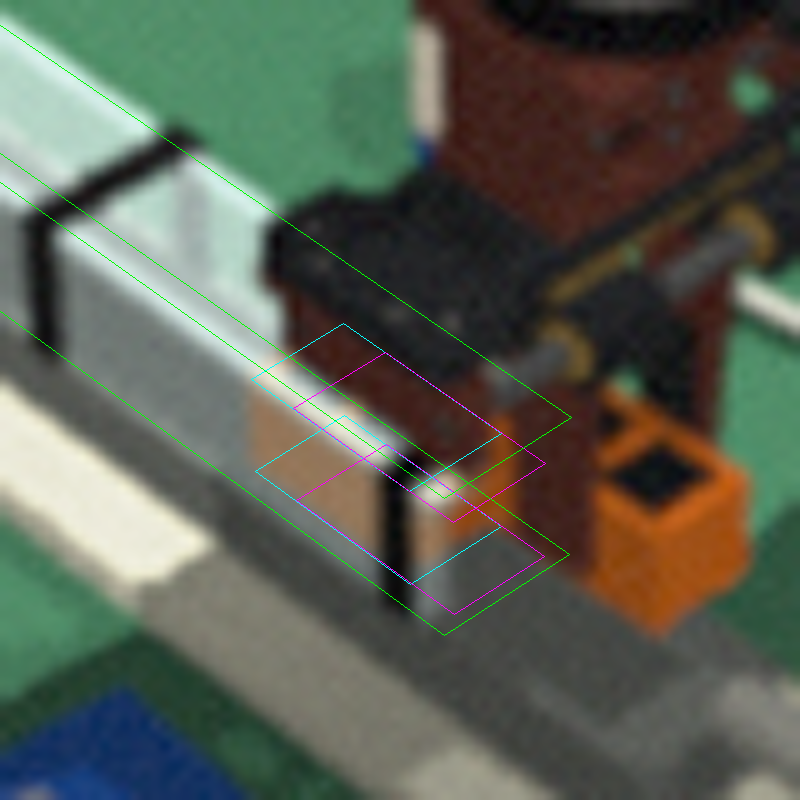

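Call:
{"op": "apply_moves", "data": {
  "commands": [
    [[0,0,-0.015,0],[0,0,-0.025,0],[0,0,-0.03,0],[0,0,-0.034,0],[0,0,-0.037,0],[0,0,-0.0395,0]]
  ]
}}

```text
t: 39.05
ee_pos: [600.0, -38.6, 232.1]
orientation: [1.216, 1.205, -1.216]
ft_force: [-0.7, 0.6, 3.4]
width: 31.4
```

Call:
{"op": "apply_moves", "data": {
  "commands": [
    [[0,0,0,0],[0,0,0,0],[0,0,0,0],[0,0,0,0]]
  ],
  "gripper": 0.06
}}

```text
t: 39.55
ee_pos: [600.0, -38.6, 232.3]
orientation: [1.216, 1.205, -1.216]
ft_force: [-0.9, 0.1, -0.4]
width: 59.8
```

Call:
{"op": "apply_moves", "data": {
  "commands": [
    [[0,0,0.04,0],[0,0,0.1,0.1],[0,0,0.15,0.28],[0,-0.05,0.15,0.46],[0,-0.1,0.15,0.64],[0,-0.14,0.15,0.82],[-0.001,-0.168,0.15,1.0],[-0.002,-0.168,0.15,1.18]]
  ]
}}

```text
t: 40.55
ee_pos: [597.7, -208.7, 382.1]
orientation: [0.311, 1.548, -0.311]
ft_force: [0.5, 0.0, 0.3]
width: 60.0
```

```bash
python3 - <<'E'
from h import *
s=viewer.get_image('side')
o=readout.get_obs();p=o['ee_pos'];R=cv2.Rodrigues(o['orientation'])[0];print(p,np.degrees(np.arctan2(R[1,1],R[0,1])),o['width'])
crop(s,360,225,50,'ab.png',8)
E
```

```text
[ 597.56251873 -207.81807185  382.04386003] 67.73426866684112 60.037921493197715
```

View pics/ab.png

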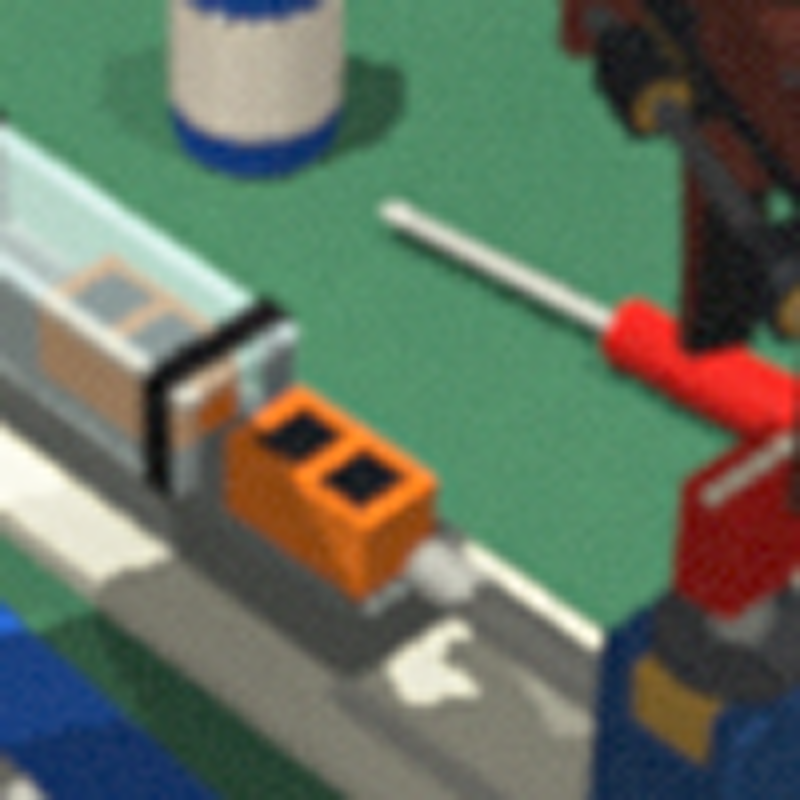

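Call:
{"op": "apply_moves", "data": {
  "commands": [
    [[0,0,0,0.18],[0,0,0,0.36],[0,0,-0.005,0.391],[0,0,-0.03,0.391],[0,0,-0.055,0.391],[0,0,-0.0605,0.391],[0,0,-0.0605,0.391]]
  ]
}}

```text
t: 41.48
ee_pos: [598.0, -206.5, 321.6]
orientation: [0.008, 1.571, -0.008]
ft_force: [0.0, 0.2, -0.4]
width: 59.8
```

Call:
{"op": "apply_moves", "data": {
  "commands": [
    [[0,0,0,0],[0,0,0,0],[0,0,0,0],[0,0,0,0],[0,0,0,0],[0,0,0,0]]
  ],
  "gripper": 0.0
}}

```text
t: 42.22
ee_pos: [598.0, -205.8, 321.9]
orientation: [0.009, 1.571, -0.006]
ft_force: [-0.2, 4.3, 3.6]
width: 24.2
```

Call:
{"op": "apply_moves", "data": {
  "commands": [
    [[0,0.006,0,0],[0,0.014,0,0],[0,0.022,0,0],[0,0.03,0,0],[0,0.038,0,0],[0,0.046,0,0],[0.0005,0.054,0,0],[0.0005,0.06,0,0]]
  ]
}}

```text
t: 43.22
ee_pos: [598.6, -146.0, 322.0]
orientation: [0.007, 1.57, -0.007]
ft_force: [0.2, -3.9, 5.0]
width: 23.9
```

Call:
{"op": "apply_moves", "data": {
  "commands": [
    [[0,0.008,0,0],[0,0.016,0,0],[0,0.024,0,0],[0.0005,0.032,0,0],[0.0005,0.038,0,0],[0.0005,0.043,0,0],[0.0005,0.047,0,0],[0.0005,0.048,0,0]]
  ]
}}

```text
t: 44.22
ee_pos: [599.1, -99.5, 321.9]
orientation: [0.003, 1.57, -0.009]
ft_force: [0.9, -14.1, 4.1]
width: 23.7
```

```bash
python3 - <<'E'
from h import *
s=viewer.get_image('side')
crop(s,345,225,50,'ac.png',8)
print(readout.get_obs()['ft_force'],[(np.round(d['position'],1).tolist(),round(d['conf'],2)) for d in models.place_of('side','nose')])
E
```

```text
[  0.58843469 -11.75909399   4.15652328] [([603.5, 22.4, 57.9], 0.77), ([597.3, 1.8, -1.9], 0.57)]
```

View pics/ac.png

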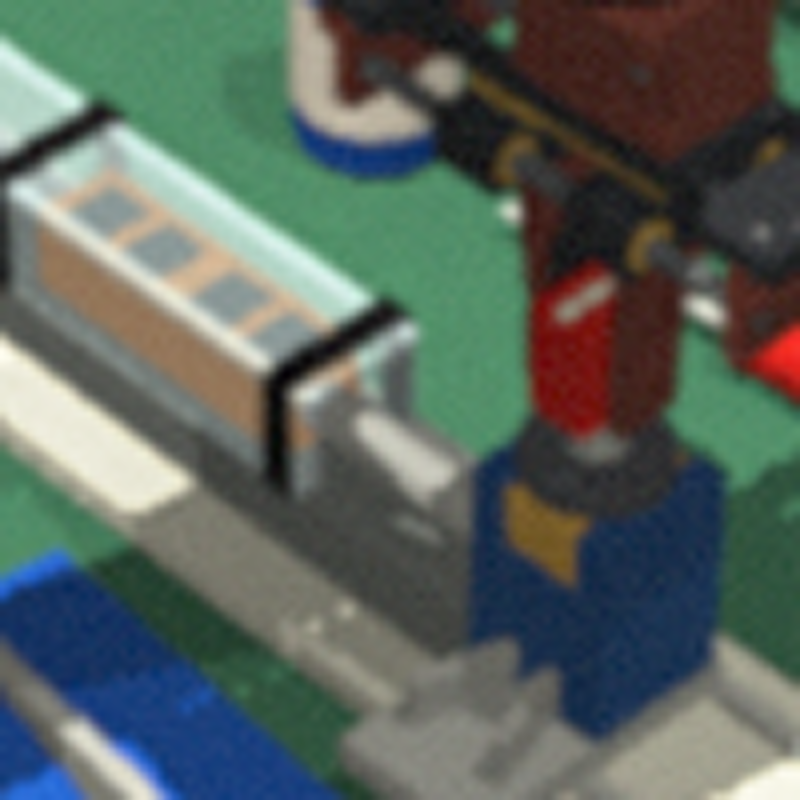

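Call:
{"op": "apply_moves", "data": {
  "commands": [
    [[0,-0.008,0,0],[0,-0.018,0,0],[0,-0.028,0,0],[0,-0.038,0,0],[0,-0.048,0,0],[-0.0005,-0.058,0,0],[-0.0005,-0.068,0,0],[-0.0005,-0.078,0,0]]
  ]
}}

```text
t: 45.32
ee_pos: [598.4, -175.5, 321.8]
orientation: [0.009, 1.571, -0.005]
ft_force: [-0.1, 3.3, 7.5]
width: 23.4
```

Call:
{"op": "apply_moves", "data": {
  "commands": [
    [[0,-0.008,0,0],[0,-0.016,0,0],[-0.0005,-0.024,0,0],[-0.0005,-0.029,0,0],[-0.0005,-0.032,0,0],[-0.0005,-0.034,0,0],[-0.0005,-0.035,0,0],[-0.0005,-0.035,0,0]]
  ]
}}

```text
t: 46.32
ee_pos: [598.1, -207.4, 322.0]
orientation: [0.015, 1.572, -0.001]
ft_force: [1.1, 18.7, 12.3]
width: 23.4
```

Call:
{"op": "apply_moves", "data": {
  "commands": [
    [[0,0.005,0,0],[0,0.005,0,0]]
  ]
}}

```text
t: 46.58
ee_pos: [598.1, -204.9, 321.9]
orientation: [0.009, 1.571, -0.005]
ft_force: [0.1, 2.3, 6.7]
width: 24.1
```

Call:
{"op": "apply_moves", "data": {
  "commands": [
    [[0,0,0,0],[0,0,0,0],[0,0,0,0],[0,0,0,0],[0,0,0,0]]
  ],
  "gripper": 0.06
}}

```text
t: 47.2
ee_pos: [597.9, -206.6, 321.6]
orientation: [0.007, 1.571, -0.007]
ft_force: [0.8, 0.4, -0.7]
width: 60.1
```

Call:
{"op": "apply_moves", "data": {
  "commands": [
    [[0,0,0.04,0],[0,0,0.085,0],[-0.03,0.02,0.085,-0.18],[-0.06,0.04,0.085,-0.36],[-0.09,0.06,0.085,-0.54],[-0.12,0.08,0.085,-0.72],[-0.14,0.1,0.085,-0.9],[-0.151,0.11,0.085,-1.08]]
  ]
}}

```text
t: 48.2
ee_pos: [445.8, -95.8, 406.8]
orientation: [0.852, 1.398, -0.852]
ft_force: [0.4, -0.5, 0.4]
width: 60.2
```

Call:
{"op": "apply_moves", "data": {
  "commands": [
    [[0,0,0,-0.18],[0,0,-0.03,-0.36],[0,0,-0.06,-0.54],[0,0,-0.1,-0.7],[0,0,-0.14,-0.7],[0,0,-0.14,-0.7]]
  ]
}}

```text
t: 48.95
ee_pos: [445.9, -96.3, 264.8]
orientation: [1.366, 1.103, -1.372]
ft_force: [0.1, 0.4, -0.5]
width: 60.3
```

```bash
python3 - <<'E'
from h import *
s=viewer.get_image('side');t=viewer.get_image('top')
o=readout.get_obs();p=o['ee_pos'];R=cv2.Rodrigues(o['orientation'])[0];h=np.degrees(np.arctan2(R[1,1],R[0,1]));print(p,h,o['qpos'])
Y=np.radians(77.5)
G=[(rect(447,-96,z,15,12,Y),(255,255,0)) for z in(4,49)]+[(rect(447+85*np.cos(Y)*1.0,-96+85*np.sin(Y),4,70,4,Y),(0,255,0)),
(rect(p[0],p[1],49,10,30,np.radians(h-90)),(255,0,255))]
overlay(s,G,320,270,40,'ad.png',10)
overlay(t,G,340,255,40,'ae.png',10)
for c in('top','side'):
  for l in('drift','drift_grip','drift_mid'): print(c,l,[(np.round(d['position'],1).tolist(),round(d['conf'],2)) for d in models.place_of(c,l)][:5])
E
```

```text
[447.28955613 -96.65283154 267.29430745] -12.484622666449582 [-2.38823488e-01  4.13268580e-01  2.07933053e+00  1.47729112e-05
  6.49056084e-01 -2.09374854e-02]
top drift [([759.9, 156.0, -0.0], 0.68), ([481.2, 56.3, 7.1], 0.6), ([294.9, 309.3, -1.9], 0.5)]
top drift_grip [([204.1, 436.9, 21.7], 0.66)]
top drift_mid [([466.7, -31.4, 7.7], 0.6), ([247.0, 372.6, 3.5], 0.6), ([401.6, 26.2, 6.4], 0.21)]
side drift [([448.8, -94.8, 31.1], 0.69), ([300.2, 307.7, -2.0], 0.64), ([478.5, 53.1, 8.3], 0.59)]
side drift_grip [([210.7, 433.1, 21.9], 0.66), ([448.6, -95.5, 31.4], 0.53)]
side drift_mid [([247.7, 376.2, -3.4], 0.88), ([460.5, -28.7, 5.9], 0.81)]
```

View pics/ad.png

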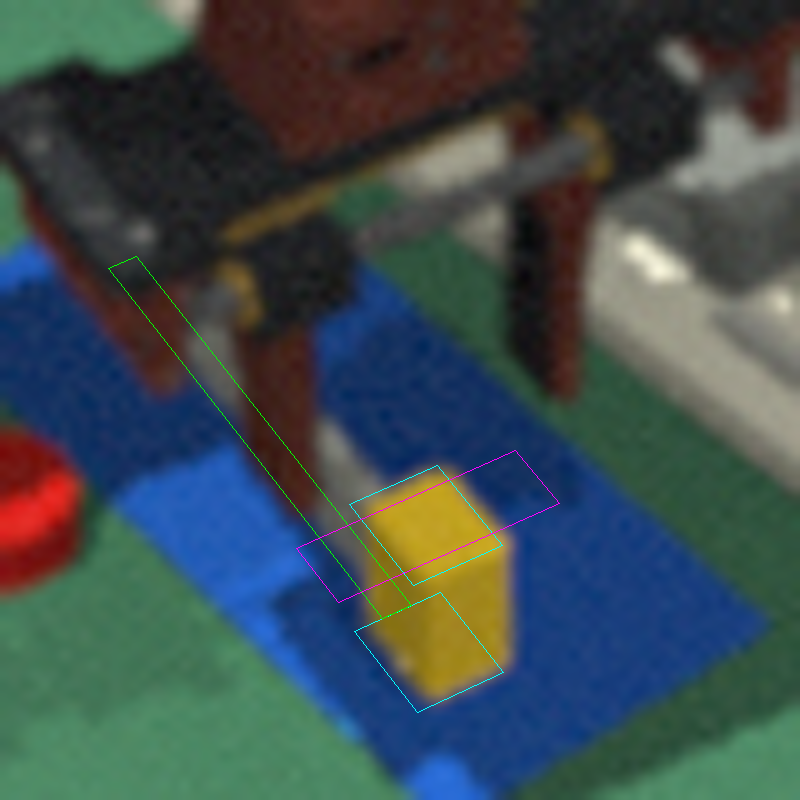

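View pics/ae.png

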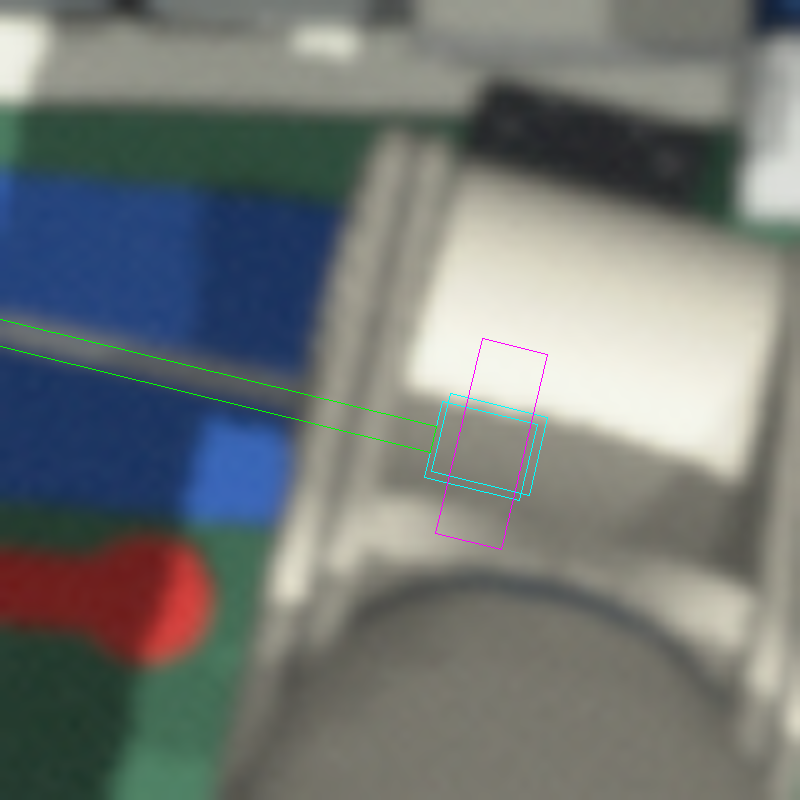

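Call:
{"op": "apply_moves", "data": {
  "commands": [
    [[0.003,0.001,-0.03,0],[0.003,0.001,-0.055,0],[0.003,0.001,-0.0695,0],[0.003,0.001,-0.0695,0]]
  ]
}}

```text
t: 49.85
ee_pos: [449.8, -95.5, 196.8]
orientation: [1.367, 1.099, -1.369]
ft_force: [-0.4, -0.5, 0.1]
width: 60.0
```

Call:
{"op": "apply_moves", "data": {
  "commands": [
    [[0,0,0,0],[0,0,0,0],[0,0,0,0],[0,0,0,0],[0,0,0,0],[0,0,0,0],[0,0,0,0]]
  ],
  "gripper": 0.0
}}

```text
t: 50.72
ee_pos: [450.1, -95.6, 197.5]
orientation: [1.368, 1.098, -1.368]
ft_force: [-0.7, 0.4, 5.8]
width: 23.7
```

Call:
{"op": "apply_moves", "data": {
  "commands": [
    [[0,0,0.05,0],[-0.01,-0.01,0.08,-0.1],[-0.02,-0.025,0.08,-0.28],[-0.03,-0.04,0.08,-0.46],[-0.042,-0.06,0.08,-0.64],[-0.054,-0.08,0.08,-0.82],[-0.066,-0.095,0.08,-1.0],[-0.076,-0.11,0.08,-1.18]]
  ]
}}

```text
t: 51.72
ee_pos: [373.2, -205.9, 276.9]
orientation: [2.134, 0.179, -2.136]
ft_force: [0.6, -0.4, -2.2]
width: 23.8
```

Call:
{"op": "apply_moves", "data": {
  "commands": [
    [[0,0,0,-0.181],[0,0,0,-0.181],[0,0,-0.02,-0.181],[0,0,-0.03,-0.181],[0,0,-0.03,-0.181]]
  ]
}}

```text
t: 52.35
ee_pos: [373.7, -205.2, 246.5]
orientation: [-2.216, 0.006, 2.22]
ft_force: [0.0, -0.4, -1.3]
width: 23.7
```

```bash
python3 - <<'E'
from h import *
s=viewer.get_image('side');t=viewer.get_image('top')
o=readout.get_obs();p=o['ee_pos'];R=cv2.Rodrigues(o['orientation'])[0];h=np.degrees(np.arctan2(R[1,1],R[0,1]));print(p,h,o['qpos'],o['width'])
z=p[2]-193.5; Y=-.009
G=[(rect(p[0]+85,p[1],z,70,4,Y),(0,255,0)),(rect(p[0],p[1],z,15,12,Y),(0,255,0)),
 (rect(598.8-53,-205.5,30,27,6.5,Y),(255,0,255)),(rect(598.8-70,-205.5,30,10,15,Y),(255,0,255)),(rect(598.8,-205.5,110,26,28,Y),(0,255,255))]
overlay(s,G,380,275,50,'af.png',8)
overlay(t,G,385,225,40,'ag.png',10)
E
```

```text
[ 374.08912757 -205.49072562  247.26680004] -90.4016017222134 [-5.30204870e-01  4.24121142e-01  2.15074055e+00  4.49749352e-05
  5.66951109e-01  1.04756278e+00] 23.517370876703033
```

View pics/af.png

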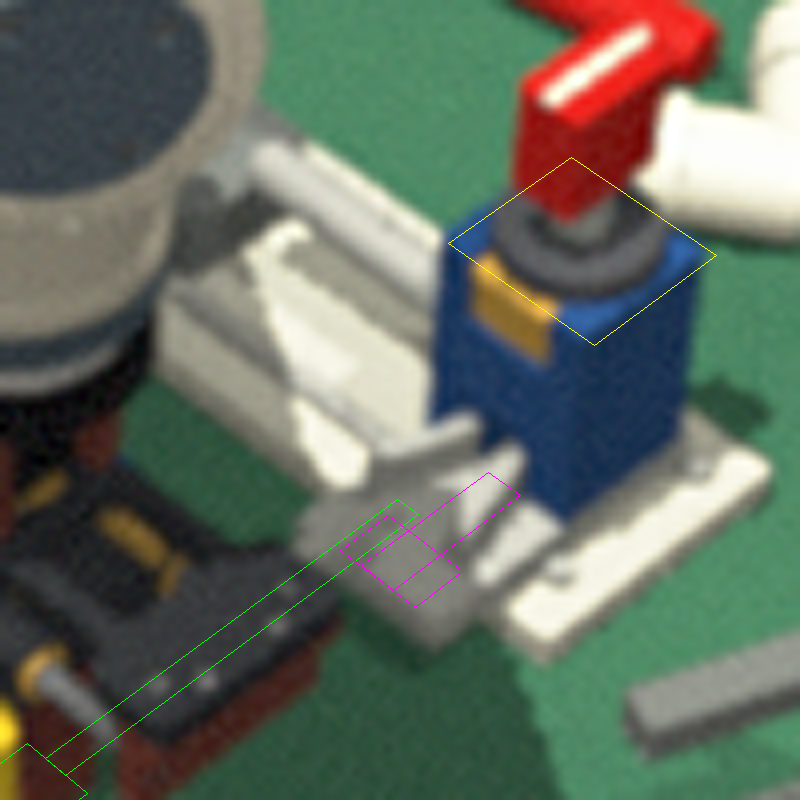

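View pics/ag.png

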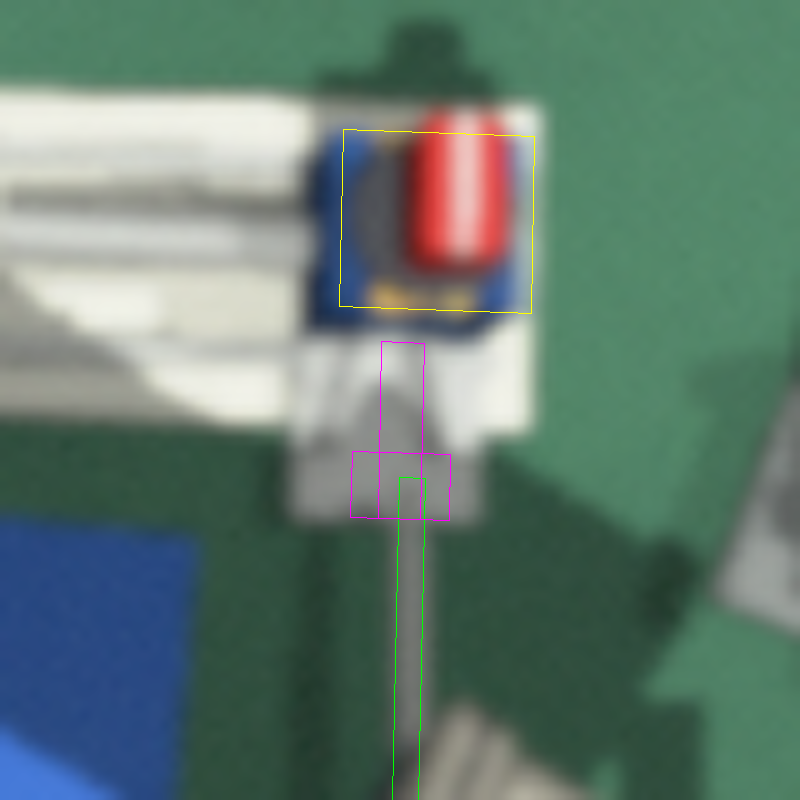

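```bash
python3 - <<'E'
from h import *
import collections
acc=collections.defaultdict(list)
for i in range(4):
  for c in('top','side'):
    im=viewer.get_image(c)
    for l in ['slot','seat','drift','handle']:
        d=models.place_of(c,l)
        for e in d:
          p=np.array(e['position'])
          if abs(p[0]-(525 if l=='drift' else 598))<30 and abs(p[1]+205)<25: acc[l,c].append(p);break
for k,v in acc.items(): print(k,np.median(v,0).round(1),len(v))
s=viewer.get_image('side');t=viewer.get_image('top')
crop(t,383,228,20,'ah.png',20)
crop(s,378,285,25,'ai.png',20)
E
```

```text
('slot', 'top') [ 597.4 -204.4   25. ] 4
('seat', 'top') [ 598.4 -203.2  108.4] 4
('drift', 'top') [ 525.9 -206.9   54. ] 4
('handle', 'top') [ 599.3 -203.6  114.6] 4
('slot', 'side') [ 598.6 -202.4   28.6] 4
('seat', 'side') [ 594.6 -201.9  105.9] 4
('drift', 'side') [ 523.9 -206.2   54.9] 4
('handle', 'side') [ 597.  -203.8  109. ] 4
```

View pics/ah.png

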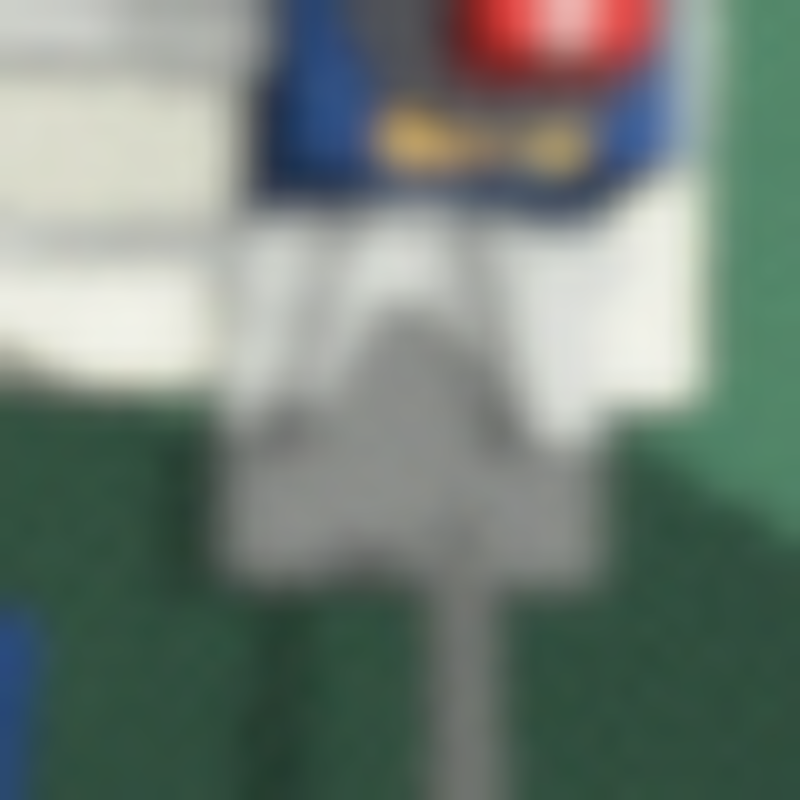

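View pics/ai.png

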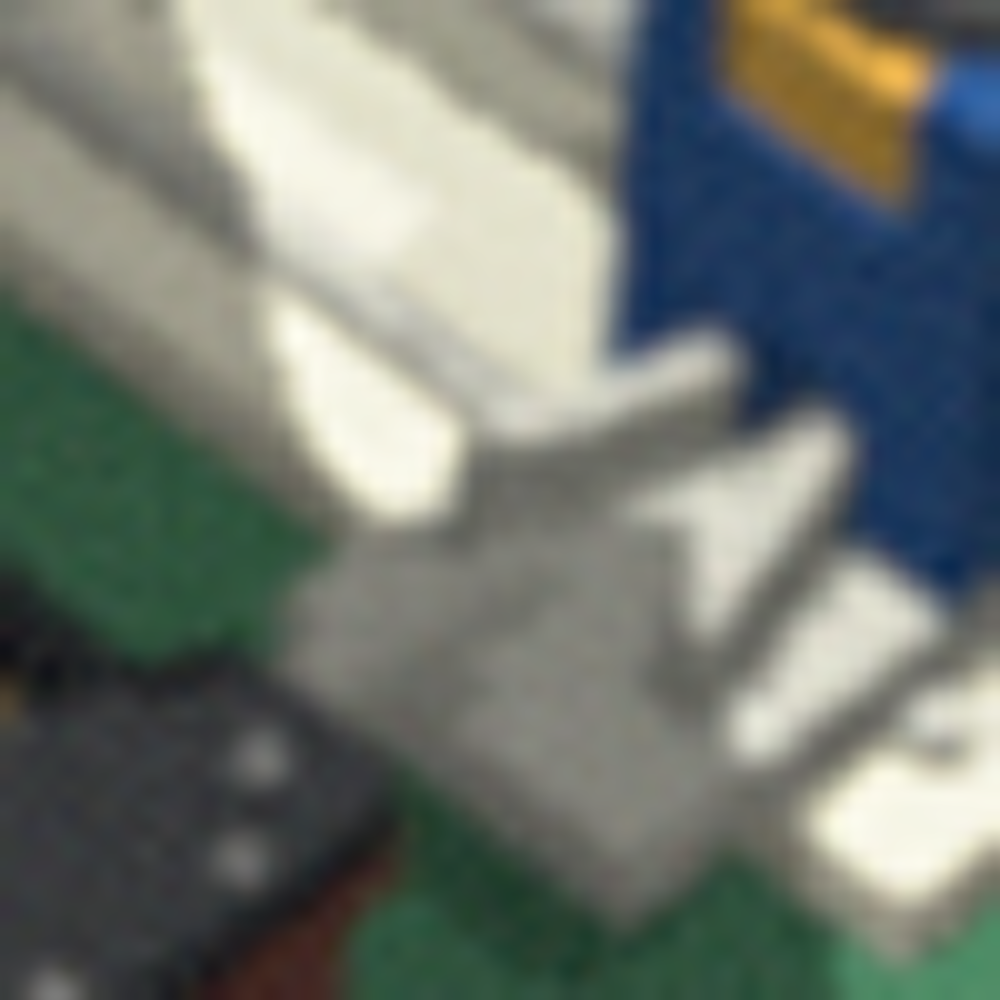

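Call:
{"op": "apply_moves", "data": {
  "commands": [
    [[0,0.0035,-0.01,0],[0,0.0035,-0.018,0],[0,0.0035,-0.022,0],[0,0.0035,-0.023,0],[0,0.0035,-0.024,0],[0,0.0035,-0.024,0]]
  ]
}}

```text
t: 55.3
ee_pos: [374.1, -202.1, 223.3]
orientation: [-2.218, 0.009, 2.217]
ft_force: [0.4, 1.1, -1.2]
width: 23.6
```

Call:
{"op": "apply_moves", "data": {
  "commands": [
    [[0.006,0,0,0],[0.012,0,0,0],[0.018,0,0,0],[0.024,0,0,0],[0.03,-0.0003,0,0],[0.03,-0.0003,0,0]]
  ]
}}

```text
t: 56.05
ee_pos: [404.6, -202.5, 223.2]
orientation: [-2.219, 0.009, 2.217]
ft_force: [1.0, -1.1, 1.3]
width: 24.0
```

Call:
{"op": "apply_moves", "data": {
  "commands": [
    [[0.006,0,0,0],[0.012,0,0,0],[0.018,-0.0002,0,0],[0.024,-0.0002,0,0],[0.03,-0.0003,0,0],[0.03,-0.0003,0,0]]
  ]
}}

```text
t: 56.8
ee_pos: [434.7, -202.7, 223.2]
orientation: [-2.219, 0.009, 2.216]
ft_force: [0.5, -1.0, 0.3]
width: 23.9
```

```bash
python3 - <<'E'
from h import *
s=viewer.get_image('side');t=viewer.get_image('top')
crop(t,380,220,30,'aj.png',12)
crop(s,385,275,40,'ak.png',10)
print(readout.get_obs()['ft_force'])
E
```

```text
[ 0.18996907  0.05131123 -0.00688935]
```

View pics/aj.png

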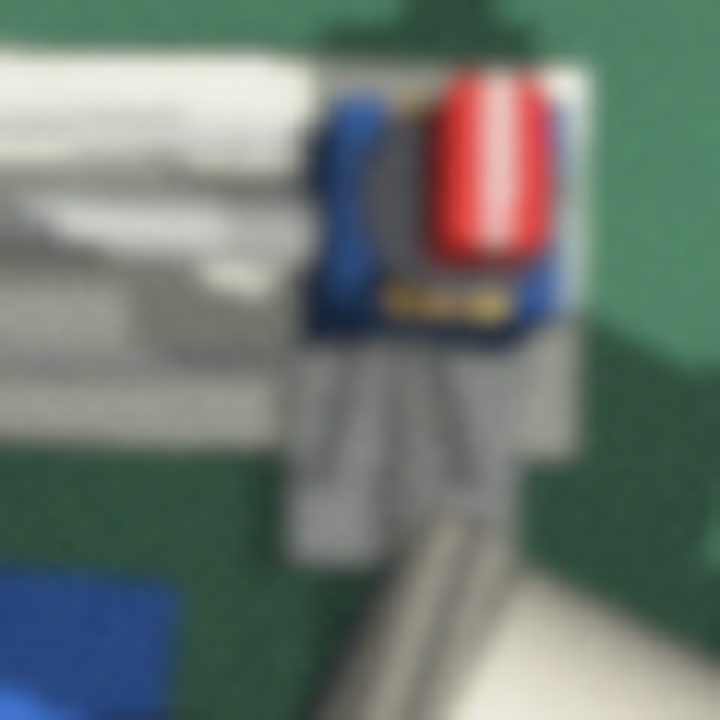

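View pics/ak.png

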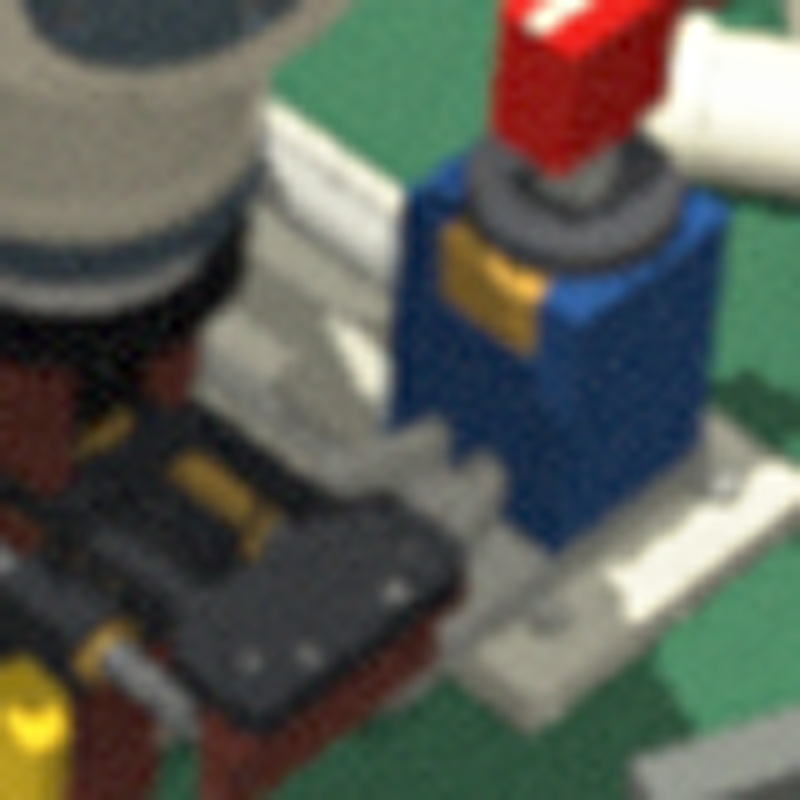

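Call:
{"op": "apply_moves", "data": {
  "commands": [
    [[0.005,0,0,0],[0.01,0,0,0],[0.015,-0.0002,0,0],[0.02,-0.0002,0,0],[0.025,-0.0002,0,0],[0.03,-0.0003,0,0],[0.03,-0.0003,0,0]]
  ]
}}

```text
t: 57.78
ee_pos: [462.9, -202.6, 223.2]
orientation: [-2.212, 0.007, 2.221]
ft_force: [-8.9, 0.6, 12.1]
width: 24.0
```

Call:
{"op": "apply_moves", "data": {
  "commands": [
    [[0.004,0,0,0],[0.008,0,0,0],[0.012,-0.0002,0,0],[0.016,-0.0002,0,0],[0.02,-0.0002,0,0],[0.02,-0.0002,0,0]]
  ]
}}

```text
t: 58.52
ee_pos: [480.2, -202.2, 222.5]
orientation: [-2.202, 0.004, 2.229]
ft_force: [-19.5, 0.3, 18.0]
width: 23.8
```

Call:
{"op": "apply_moves", "data": {
  "commands": [
    [[0.004,0,0,0],[0.008,0,0,0],[0.012,-0.0002,0,0],[0.016,-0.0002,0,0],[0.016,-0.0002,0,0]]
  ]
}}

```text
t: 59.15
ee_pos: [495.9, -202.1, 221.7]
orientation: [-2.201, 0.003, 2.23]
ft_force: [-15.9, 2.4, 9.8]
width: 23.6
```

```bash
python3 - <<'E'
from h import *
s=viewer.get_image('side');t=viewer.get_image('top')
crop(s,385,265,40,'al.png',10)
o=readout.get_obs();R=cv2.Rodrigues(o['orientation'])[0];print(o['ft_force'],R[:,0],o['ee_pos'])
E
```

```text
[-15.66725709   1.40960158  11.16817309] [-0.0129492   0.0045232  -0.99990593] [ 496.02577309 -202.08134407  221.7087448 ]
```

View pics/al.png

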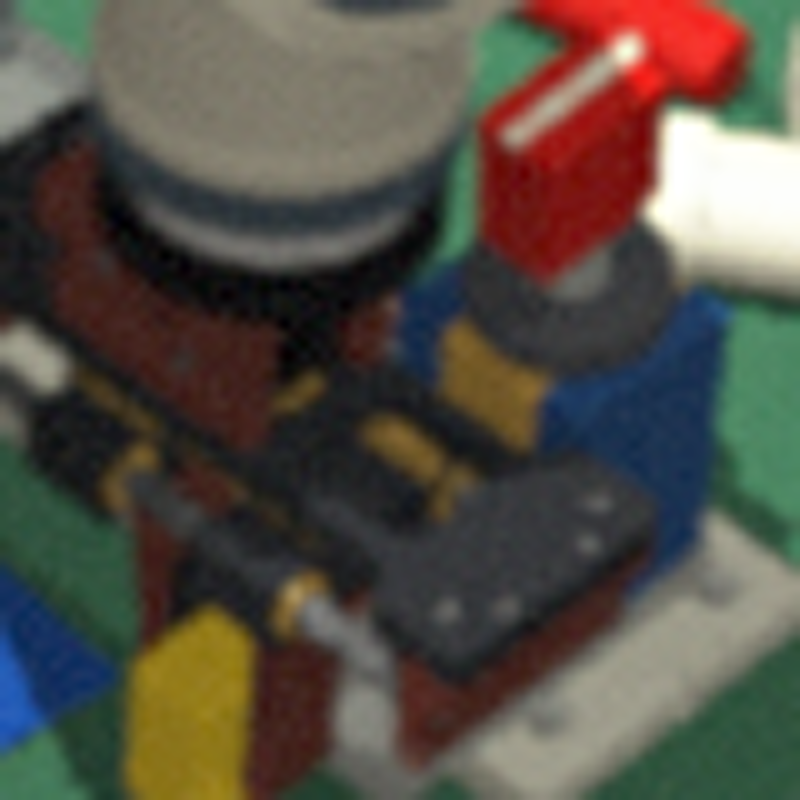

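Call:
{"op": "apply_moves", "data": {
  "commands": [
    [[0.003,0,0,0],[0.006,0,0,0],[0.008,-0.0002,0,0],[0.008,-0.0002,0,0]]
  ]
}}

```text
t: 59.75
ee_pos: [503.7, -202.2, 221.7]
orientation: [-2.2, 0.003, 2.231]
ft_force: [-17.8, 1.7, 11.3]
width: 23.8
```

```bash
python3 - <<'E'
from h import *
s=viewer.get_image('side');t=viewer.get_image('top')
o=readout.get_obs();R=cv2.Rodrigues(o['orientation'])[0];p=o['ee_pos'];print(o['ft_force'],R[:,0],o['ee_pos'])
g=p+163*R[:,0]
Y=-.009
hx,hy=598.8,-205
G=[(circ(hx,hy,110+10,25),(255,0,255)),(circ(hx,hy,118,25),(0,255,0)),(circ(hx,hy,128,25),(0,255,0)),(rect(g[0],g[1],75,15,12,Y),(255,255,0)),(rect(g[0],g[1],30,15,12,Y),(255,255,0)),(rect(hx,hy,110,26,28,Y),(0,255,255)),(rect(hx,hy,188,20,12,Y),(0,255,0)),(rect(hx,hy,180,20,12,Y),(255,0,255))]
overlay(s,G,390,265,45,'am.png',9)
crop(t,375,210,40,'an.png',9)
for c in('top','side'):
  for l in('drift','drift_grip','handle','seat'): print(c,l,[(np.round(d['position'],1).tolist(),round(d['conf'],2)) for d in models.place_of(c,l)][:4])
E
```

```text
[-17.77384422   1.52529666  12.80136894] [-0.01385702  0.00474658 -0.99989272] [ 503.70176407 -202.23694715  221.68620478]
top drift [([296.8, 306.8, -2.6], 0.8)]
top drift_grip [([209.9, 434.6, 23.8], 0.53)]
top handle [([598.8, -203.2, 119.4], 0.66)]
top seat [([595.8, -203.7, 109.8], 0.83)]
side drift [([301.2, 306.4, -0.4], 0.7)]
side drift_grip [([491.3, -198.9, 57.6], 0.47)]
side handle [([594.0, -200.8, 114.9], 0.79)]
side seat [([594.1, -203.9, 103.8], 0.67)]
```

View pics/am.png

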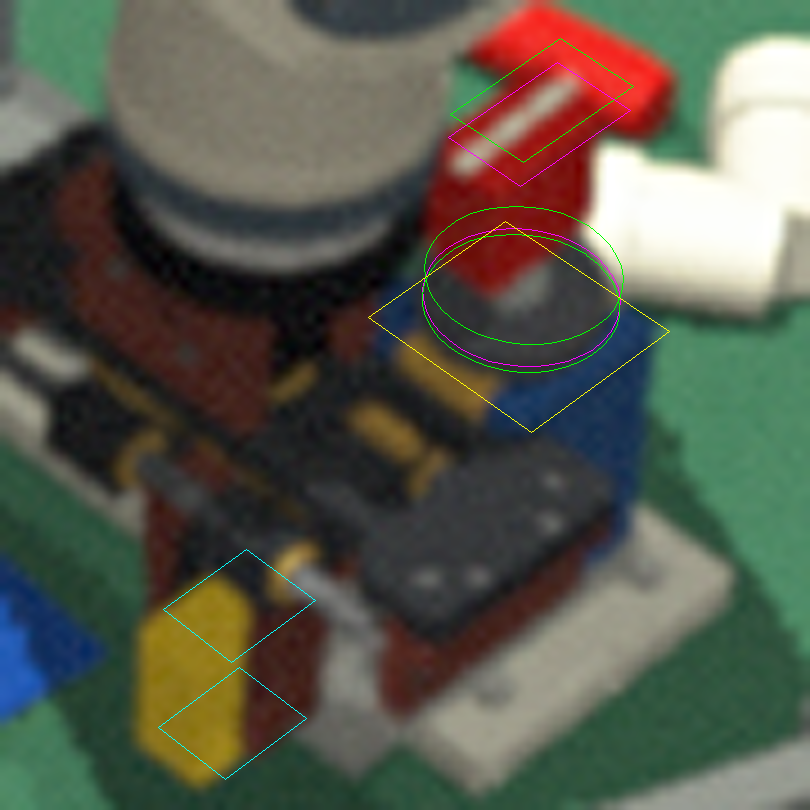

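View pics/an.png

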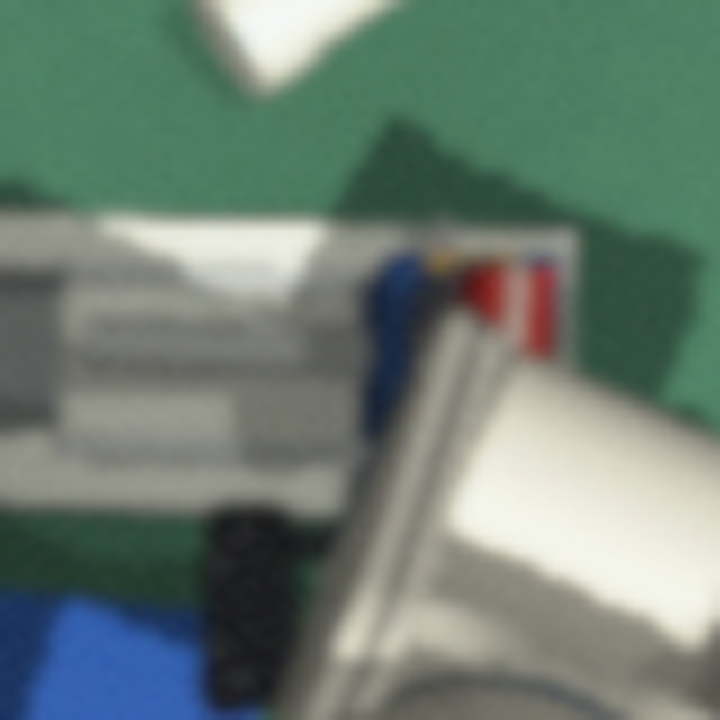

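Call:
{"op": "apply_moves", "data": {
  "commands": [
    [[-0.004,0,0.001,0],[-0.004,0,0.001,0]]
  ]
}}

```text
t: 60.5
ee_pos: [501.8, -202.7, 222.5]
orientation: [-2.208, 0.006, 2.224]
ft_force: [-6.9, 1.1, -5.5]
width: 23.7
```

Call:
{"op": "apply_moves", "data": {
  "commands": [
    [[0,0,0,0],[0,0,0,0],[0,0,0,0],[0,0,0,0]]
  ],
  "gripper": 0.06
}}

```text
t: 61.0
ee_pos: [504.3, -203.6, 224.4]
orientation: [-2.218, 0.009, 2.217]
ft_force: [1.0, 0.2, 0.1]
width: 58.6
```

Call:
{"op": "apply_moves", "data": {
  "commands": [
    [[0,0,0.03,0],[0,0,0.06,0],[-0.03,0,0.065,0],[-0.07,0,0.065,0],[-0.07,0,0.065,0],[-0.07,0,0.065,0],[-0.07,0,0.065,0],[-0.07,0,0.065,0]]
  ],
  "gripper": 0.0
}}

```text
t: 62.0
ee_pos: [434.7, -203.6, 289.1]
orientation: [-2.218, 0.009, 2.217]
ft_force: [-0.0, -0.8, -0.0]
width: 0.6
```

```bash
python3 - <<'E'
from h import *
s=viewer.get_image('side');t=viewer.get_image('top')
o=readout.get_obs();p=o['ee_pos'];print(p,o['width'],o['ft_force'])
Y=-.009
G=[(rect(491,-203,75,15,12,Y),(255,255,0)),(rect(491,-203,30,15,12,Y),(255,255,0)),(rect(598.8,-205,110,26,28,Y),(0,255,255)),(circ(598.8,-205,114,25),(0,255,0)),(circ(598.8,-205,110,25),(255,0,255)),(rect(p[0],p[1],p[2]-182,10,13,Y),(0,255,0))]
overlay(s,G,380,275,45,'ao.png',9)
for c in('side','top'):
  for l in('drift','drift_grip','handle'): print(c,l,[(np.round(d['position'],1).tolist(),round(d['conf'],2)) for d in models.place_of(c,l)][:4])
E
```

```text
[ 434.3963114  -203.50592822  289.03577172] 0.23330673247607692 [ 0.41053677 -0.36509725 -0.27548267]
side drift [([301.6, 306.0, -2.1], 0.74)]
side drift_grip [([486.5, -200.4, 59.1], 0.72)]
side handle []
top drift [([294.2, 307.3, -1.2], 0.83), ([601.0, 2.2, 2.4], 0.55)]
top drift_grip [([205.2, 434.0, 24.9], 0.65), ([491.8, -201.1, 50.9], 0.5)]
top handle [([597.8, -204.8, 121.6], 0.82)]
```

View pics/ao.png

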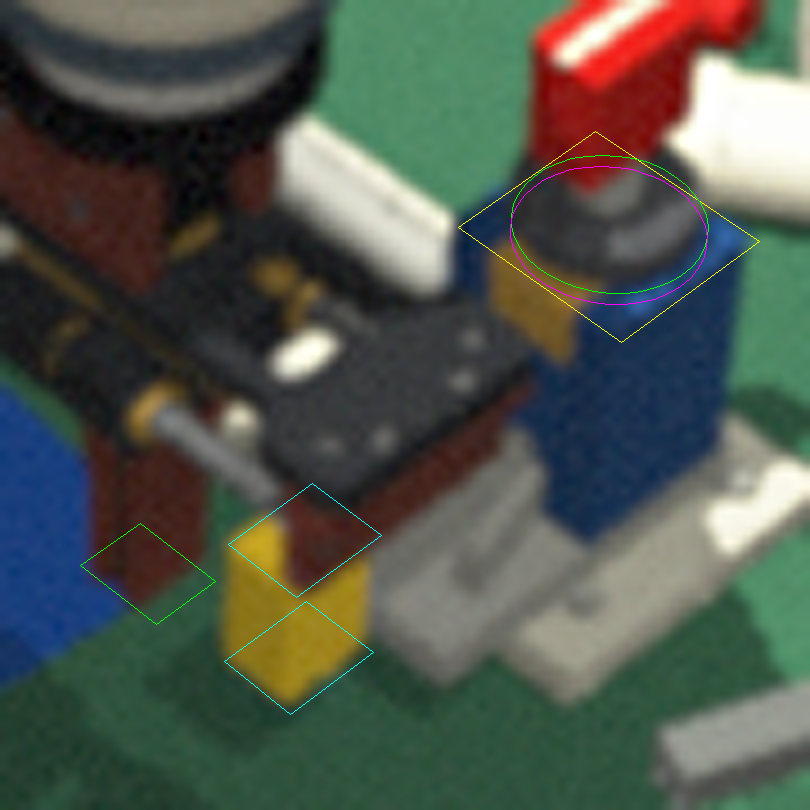

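Call:
{"op": "apply_moves", "data": {
  "commands": [
    [[0,0,-0.04,0],[0,0,-0.07,0],[0,0.0005,-0.071,0],[0.01,0.0005,-0.071,0],[0.02,0.0005,-0.071,0],[0.026,0.0005,-0.071,0],[0.03,0.0005,-0.071,0],[0.032,0.0005,-0.071,0]]
  ]
}}

```text
t: 63.4
ee_pos: [465.2, -202.7, 218.2]
orientation: [-2.214, 0.008, 2.22]
ft_force: [-7.5, -0.0, 4.5]
width: 0.5
```

Call:
{"op": "apply_moves", "data": {
  "commands": [
    [[0.003,0,0,0],[0.006,0,0,0],[0.009,0,0,0],[0.011,0,0,0],[0.013,0,0,0],[0.013,0,0,0]]
  ]
}}

```text
t: 64.15
ee_pos: [475.5, -202.2, 217.6]
orientation: [-2.205, 0.005, 2.227]
ft_force: [-15.7, -0.5, 12.6]
width: 0.8
```

Call:
{"op": "apply_moves", "data": {
  "commands": [
    [[0.002,0,0,0],[0.004,0,0,0],[0.006,0,0,0],[0.007,0,0,0],[0.007,0,0,0]]
  ]
}}

```text
t: 64.78
ee_pos: [481.5, -202.0, 217.5]
orientation: [-2.201, 0.004, 2.229]
ft_force: [-20.3, 0.5, 16.2]
width: 0.6
```

```bash
python3 - <<'E'
from h import *
s=viewer.get_image('side');t=viewer.get_image('top')
o=readout.get_obs();R=cv2.Rodrigues(o['orientation'])[0];p=o['ee_pos'];print(o['ft_force'],R[:,0],o['ee_pos'])
Y=-.009
hx,hy=598.8,-205
G=[(circ(hx,hy,110,25),(255,0,255)),(circ(hx,hy,119,25),(0,255,0)),(rect(hx,hy,110,26,28,Y),(0,255,255)),(rect(504,-203,75,15,12,Y),(255,255,0)),(rect(504,-203,30,15,12,Y),(255,255,0))]
overlay(s,G,390,265,45,'ap.png',9)
for c in('top','side'):
  for l in('drift_grip','handle'): print(c,l,[(np.round(d['position'],1).tolist(),round(d['conf'],2)) for d in models.place_of(c,l)][:4])
E
```

```text
[-20.70850409  -0.32028599  16.4257705 ] [-0.01252315  0.0043046  -0.99991232] [ 481.49343795 -201.9574123   217.48966466]
top drift_grip [([206.1, 433.9, 24.3], 0.78)]
top handle [([596.3, -205.2, 123.1], 0.59), ([761.9, 158.6, -1.3], 0.43)]
side drift_grip [([744.7, -175.6, -2.4], 0.64), ([500.6, -197.6, 58.1], 0.6)]
side handle [([593.7, -201.5, 115.7], 0.62)]
```

View pics/ap.png

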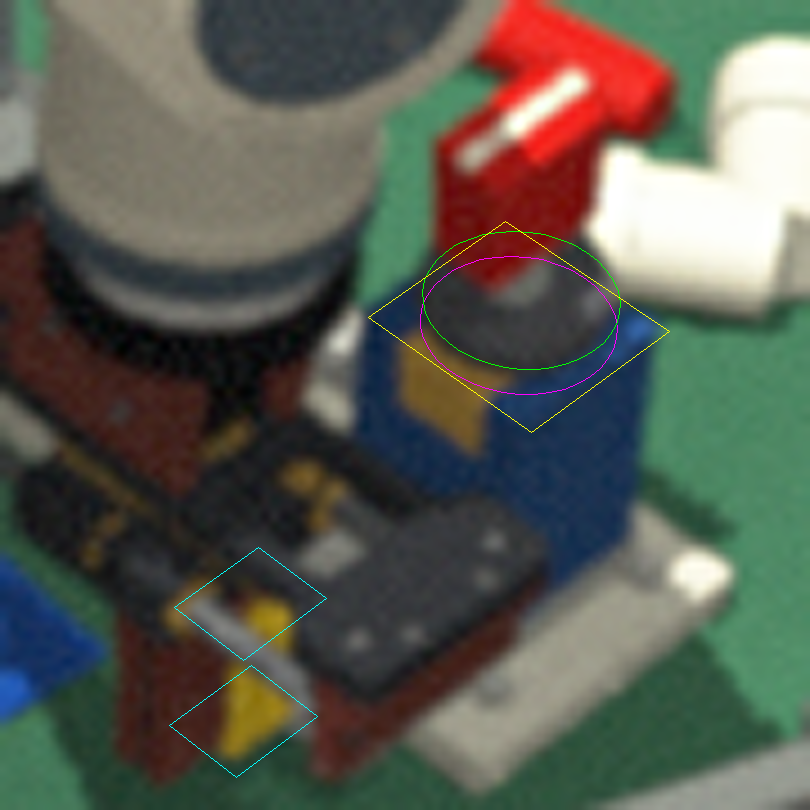

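Call:
{"op": "apply_moves", "data": {
  "commands": [
    [[0.002,0,0,0],[0.004,0,0,0],[0.004,0,0,0]]
  ]
}}

```text
t: 65.45
ee_pos: [485.7, -202.0, 217.5]
orientation: [-2.202, 0.004, 2.229]
ft_force: [-19.2, 0.8, 14.8]
width: 0.3
```

Call:
{"op": "apply_moves", "data": {
  "commands": [
    [[-0.01,0,0,0],[-0.03,0,0,0],[-0.05,0,0.03,0],[-0.06,0,0.09,0],[-0.06,0.05,0.15,0],[-0.06,0.11,0.18,0]]
  ]
}}

```text
t: 66.2
ee_pos: [430.2, -109.3, 390.9]
orientation: [-2.221, 0.013, 2.212]
ft_force: [1.2, 1.0, 0.2]
width: 0.5
```

```bash
python3 - <<'E'
from h import *
s=viewer.get_image('side');t=viewer.get_image('top')
Y=-.009
hx,hy=598.8,-205
G=[(circ(hx,hy,110,25),(255,0,255)),(circ(hx,hy,119,25),(0,255,0)),(rect(hx,hy,110,26,28,Y),(0,255,255)),(rect(505,-203,75,15,12,Y),(255,255,0)),(rect(505,-203,30,15,12,Y),(255,255,0))]
overlay(s,G,390,265,45,'aq.png',9)
overlay(t,G,380,215,40,'ar.png',10)
for c in('top','side'):
  for l in('drift_grip','handle','drift'): print(c,l,[(np.round(d['position'],1).tolist(),round(d['conf'],2)) for d in models.place_of(c,l)][:4])
E
```

```text
top drift_grip [([506.3, -198.0, 50.1], 0.74), ([206.3, 436.0, 26.7], 0.73), ([662.7, -200.1, 31.8], 0.26)]
top handle [([597.7, -207.8, 124.0], 0.62), ([557.0, 486.6, 0.9], 0.54)]
top drift [([293.3, 306.8, -0.8], 0.71), ([665.9, -199.0, 34.1], 0.55)]
side drift_grip [([508.9, -196.7, 60.7], 0.82), ([205.6, 432.7, 22.2], 0.54)]
side handle [([596.1, -202.7, 115.4], 0.75)]
side drift [([301.6, 306.6, 0.8], 0.86)]
```

View pics/aq.png

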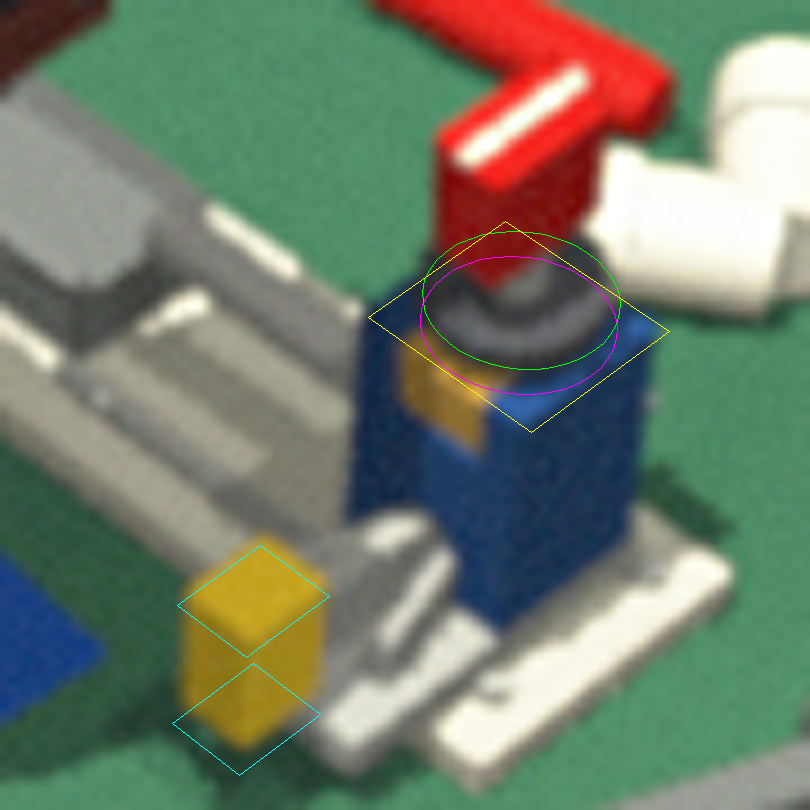

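View pics/ar.png

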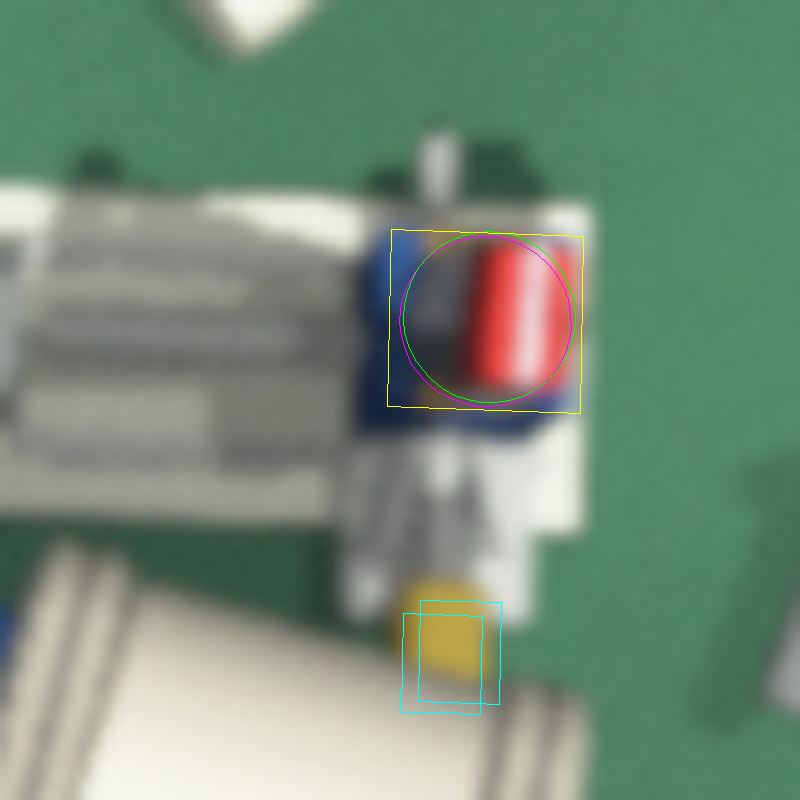

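Call:
{"op": "apply_moves", "data": {
  "commands": [
    [[0,0,0,0],[0,0,0,0],[0,0,0,0],[0,0,0,0],[0,0,0,0]]
  ],
  "gripper": 0.06
}}

```text
t: 67.22
ee_pos: [430.0, -109.4, 388.4]
orientation: [-2.217, 0.009, 2.217]
ft_force: [-0.2, -0.1, 0.1]
width: 47.2
```

Call:
{"op": "apply_moves", "data": {
  "commands": [
    [[0.05,-0.03,0.01,0],[0.1,-0.06,0.01,0],[0.15,-0.085,0.01,0],[0.168,-0.096,0.01,0],[0.168,-0.096,0.01,0],[0.168,-0.096,0.01,0]]
  ]
}}

```text
t: 67.97
ee_pos: [597.1, -204.9, 398.0]
orientation: [-2.216, 0.008, 2.219]
ft_force: [-0.1, 1.1, -0.3]
width: 60.1
```

```bash
python3 - <<'E'
from h import *
s=viewer.get_image('side')
o=readout.get_obs();R=cv2.Rodrigues(o['orientation'])[0];p=o['ee_pos'];print(R[:,0],p,o['width'],o['qpos'])
Y=-.009
G=[(rect(p[0],p[1],187,20,12,Y),(0,255,0)),(rect(p[0],p[1],146,20,12,Y),(0,255,0)),(circ(p[0],p[1],118,25),(0,255,0))]
overlay(s,G,400,245,45,'as.png',9)
E
```

```text
[-1.04285632e-03  4.66277790e-04 -9.99999348e-01] [ 596.99571482 -204.81387555  398.19740994] 59.67732332020282 [-3.49363588e-01  4.39337895e-01  1.62042589e+00  9.18553215e-05
  1.08296833e+00  1.22931337e+00]
```

View pics/as.png

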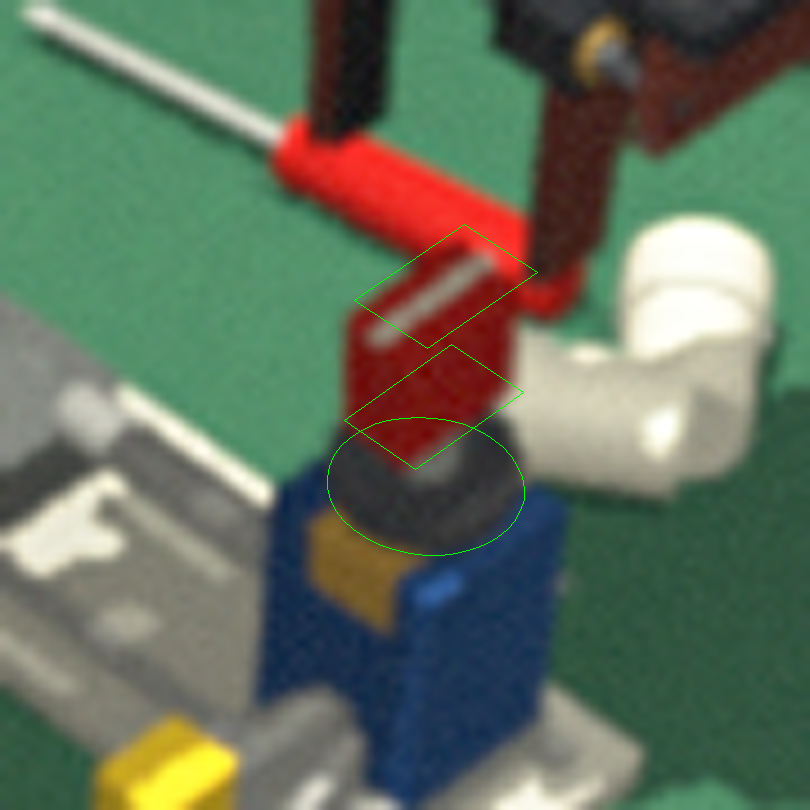

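Call:
{"op": "apply_moves", "data": {
  "commands": [
    [[-0.002,-0.0005,-0.03,0],[-0.002,-0.0005,-0.055,0],[-0.002,-0.0005,-0.068,0],[-0.002,-0.0005,-0.068,0]]
  ]
}}

```text
t: 68.53
ee_pos: [595.4, -205.6, 329.9]
orientation: [-2.216, 0.008, 2.219]
ft_force: [-0.5, -0.4, -0.3]
width: 59.8
```

Call:
{"op": "apply_moves", "data": {
  "commands": [
    [[0,0,0,0],[0,0,0,0],[0,0,0,0],[0,0,0,0],[0,0,0,0],[0,0,0,0]]
  ],
  "gripper": 0.0
}}

```text
t: 69.28
ee_pos: [596.0, -205.9, 330.8]
orientation: [-2.217, 0.009, 2.217]
ft_force: [-1.3, 0.6, 6.3]
width: 23.9
```

Call:
{"op": "apply_moves", "data": {
  "commands": [
    [[0,0,0.005,0],[0,0,0.012,0],[0,0,0.02,0],[0,0,0.028,0]]
  ]
}}

```text
t: 69.78
ee_pos: [594.7, -205.6, 356.4]
orientation: [-2.211, 0.007, 2.222]
ft_force: [-5.1, -0.3, -6.7]
width: 23.8
```

Call:
{"op": "apply_moves", "data": {
  "commands": [
    [[0.001,0,0.015,0],[0.001,0,0.03,0],[0.001,0,0.05,0],[0.001,0,0.07,0],[0.001,0,0.07,0]]
  ]
}}

```text
t: 70.4
ee_pos: [598.3, -206.3, 432.6]
orientation: [-2.229, 0.012, 2.209]
ft_force: [0.2, 0.1, -3.4]
width: 23.8
```

```bash
python3 - <<'E'
from h import *
s=viewer.get_image('side')
o=readout.get_obs();R=cv2.Rodrigues(o['orientation'])[0];p=o['ee_pos'];print(R[:,0],p,o['width'],o['ft_force'])
Y=-.009;zc=p[2]-211.7
G=[(circ(p[0],p[1],zc,25),(0,255,0)),(circ(p[0],p[1],zc+10,25),(0,255,0)),(circ(p[0],p[1],zc-55,9),(0,255,0)),(rect(p[0],p[1],zc-71,10,4.5,Y),(255,0,255))]
overlay(s,G,400,245,50,'at.png',8)
E
```

```text
[ 0.00577597 -0.00175117 -0.99998179] [ 597.73763622 -206.06755228  430.86121081] 23.776292545500766 [-0.20955096 -0.62782058 -3.12387763]
```

View pics/at.png

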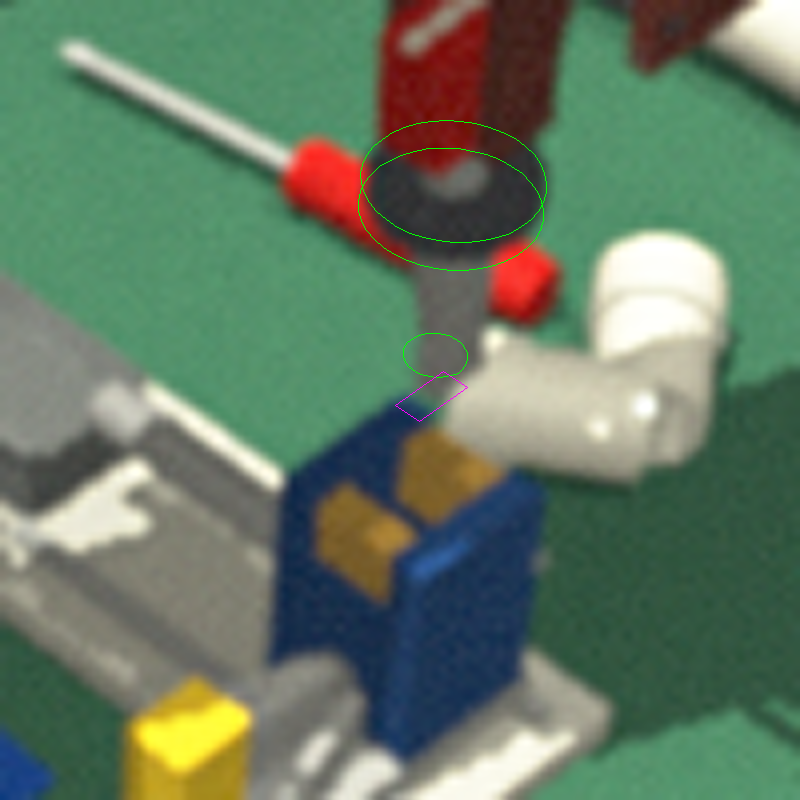

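Call:
{"op": "apply_moves", "data": {
  "commands": [
    [[-0.025,-0.045,0,-0.1],[-0.05,-0.09,0,-0.25],[-0.075,-0.135,0,-0.4],[-0.0835,-0.151,0,-0.443],[-0.0835,-0.151,0,-0.443],[-0.0835,-0.151,0,-0.443]]
  ]
}}

```text
t: 71.2
ee_pos: [514.0, -356.1, 428.1]
orientation: [-1.972, 0.45, 1.972]
ft_force: [0.5, 0.0, -3.8]
width: 24.1
```

```bash
python3 - <<'E'
from h import *
s=viewer.get_image('side');t=viewer.get_image('top')
o=readout.get_obs();R=cv2.Rodrigues(o['orientation'])[0];p=o['ee_pos'];print(R.round(4),p,o['width'],o['ft_force'],o['qpos'])
Y=np.radians(-25.9);zc=p[2]-211.7
c,sn=np.cos(Y),np.sin(Y)
def fr(x0,x1,y0,y1,z): return [[514+c*x-sn*y,-357+sn*x+c*y,z] for x,y in((x0,y0),(x1,y0),(x1,y1),(x0,y1))]
G=[(circ(p[0],p[1],zc,25),(0,255,0)),(circ(p[0],p[1],zc-55,9),(0,255,0)),(circ(514,-357,95,25),(255,0,255)),(fr(-30,28,-18,18,95),(0,255,255)),(fr(28,43,-30,30,95),(0,255,255))]
overlay(s,G,440,300,60,'au.png',7)
crop(t,430,235,40,'av.png',8)
E
```

```text
[[ 1.000e-04 -4.340e-01 -9.009e-01]
 [ 3.000e-04 -9.009e-01  4.340e-01]
 [-1.000e+00 -4.000e-04  0.000e+00]] [ 514.20651097 -355.78557226  428.236356  ] 24.18455903952959 [ 0.15266045  0.8775662  -2.74030404] [-6.24382512e-01  3.98791829e-01  1.60899393e+00  3.96106436e-04
  1.13388791e+00  1.39517380e+00]
```

View pics/au.png

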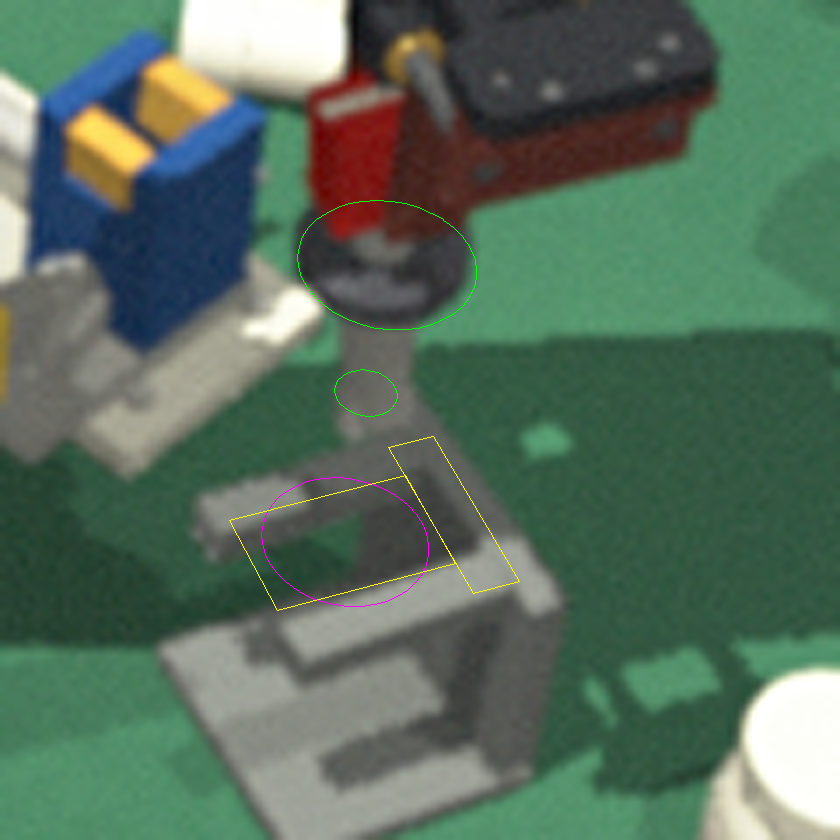

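Call:
{"op": "apply_moves", "data": {
  "commands": [
    [[0.002,-0.0025,-0.03,0],[0.002,-0.0025,-0.05,0],[0.002,-0.0025,-0.07,0],[0.002,-0.0025,-0.085,0],[0.002,-0.0025,-0.1,0],[0.002,-0.0025,-0.108,0],[0.002,-0.0025,-0.108,0]]
  ]
}}

```text
t: 72.18
ee_pos: [515.4, -359.4, 319.8]
orientation: [-1.97, 0.452, 1.972]
ft_force: [0.1, 0.0, -2.9]
width: 23.9
```

```bash
python3 - <<'E'
from h import *
s=viewer.get_image('side')
crop(s,435,310,50,'aw.png',8);print(readout.get_obs()['ft_force'])
E
```

```text
[ 0.35659001 -1.12539865 -2.88541141]
```

View pics/aw.png

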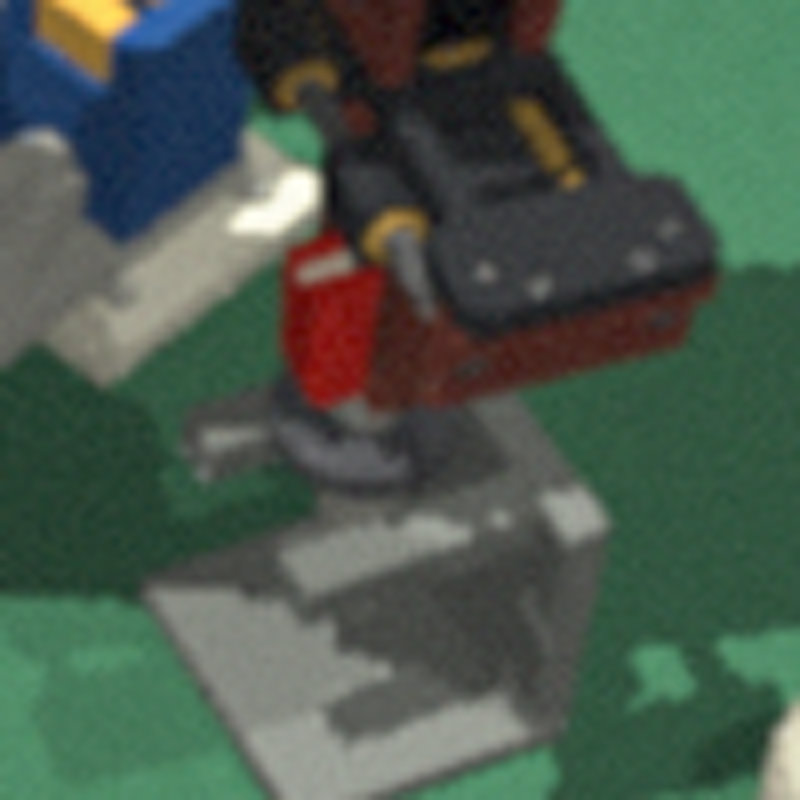

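Between the prongs, about 13 mm above. Lower until the collar touches.

Call:
{"op": "apply_moves", "data": {
  "commands": [
    [[0,0,-0.004,0],[0,0,-0.007,0],[0,0,-0.009,0],[0,0,-0.011,0],[0,0,-0.013,0],[0,0,-0.013,0]]
  ]
}}

```text
t: 72.97
ee_pos: [515.5, -359.5, 307.5]
orientation: [-1.971, 0.452, 1.971]
ft_force: [-0.2, 0.7, -1.3]
width: 24.1
```

Call:
{"op": "apply_moves", "data": {
  "commands": [
    [[0,0,-0.002,0],[0,0,-0.003,0],[0,0,-0.003,0]]
  ]
}}

```text
t: 73.35
ee_pos: [516.1, -359.7, 306.7]
orientation: [-1.974, 0.453, 1.969]
ft_force: [-2.3, 3.5, 13.9]
width: 24.1
```

Call:
{"op": "apply_moves", "data": {
  "commands": [
    [[0,0,0.001,0],[0,0,0.002,0],[0,0,0.002,0],[0,0,0.002,0],[0,0,0.002,0],[0,0,0.002,0]]
  ],
  "gripper": 0.06
}}

```text
t: 74.1
ee_pos: [515.5, -359.4, 306.2]
orientation: [-1.971, 0.452, 1.971]
ft_force: [-0.1, 1.1, 0.3]
width: 59.8
```

Call:
{"op": "apply_moves", "data": {
  "commands": [
    [[0,0,0.03,0],[0,0,0.07,0],[0,0,0.1,0],[0,0.05,0.1,0.1],[0,0.11,0.1,0.28],[0,0.16,0.1,0.443]]
  ]
}}

```text
t: 74.85
ee_pos: [515.1, -197.7, 406.4]
orientation: [-2.22, 0.003, 2.22]
ft_force: [1.5, 0.2, 0.1]
width: 60.3
```

```bash
python3 - <<'E'
from h import *
s=viewer.get_image('side');t=viewer.get_image('top')
crop(s,430,310,40,'ax.png',10);crop(t,435,235,35,'ay.png',11)
o=readout.get_obs();print(o['ee_pos'],o['ft_force'],o['width'])
for c in('top','side'):
  for l in('drift_grip','handle','drift','fork_seat','drift_mid'): print(c,l,[(np.round(d['position'],1).tolist(),round(d['conf'],2)) for d in models.place_of(c,l)][:3])
E
```

```text
[ 515.01297306 -195.68794602  406.34331755] [-0.53040735  0.04085058  0.77268186] 59.80905153991359
top drift_grip [([556.5, 488.0, -0.7], 0.73), ([205.2, 436.2, 24.9], 0.68), ([510.3, -199.8, 50.9], 0.41)]
top handle [([599.3, 1.1, 39.3], 0.72)]
top drift [([297.0, 308.5, 0.2], 0.7), ([665.0, -204.6, 31.4], 0.58), ([601.7, 0.6, 1.1], 0.43)]
top fork_seat [([515.3, -359.4, 93.9], 0.85), ([597.6, -201.8, 109.9], 0.36)]
top drift_mid [([250.2, 375.0, 2.5], 0.55)]
side drift_grip [([505.7, -198.1, 57.3], 0.8)]
side handle [([512.4, -357.6, 91.7], 0.65)]
side drift [([299.9, 307.9, 0.2], 0.55)]
side fork_seat [([516.0, -357.5, 92.5], 0.74), ([599.7, -203.2, 24.9], 0.65)]
side drift_mid [([578.8, -202.8, 34.0], 0.63), ([243.7, 377.4, 1.6], 0.59), ([473.7, -33.1, -2.5], 0.26)]
```

View pics/ax.png

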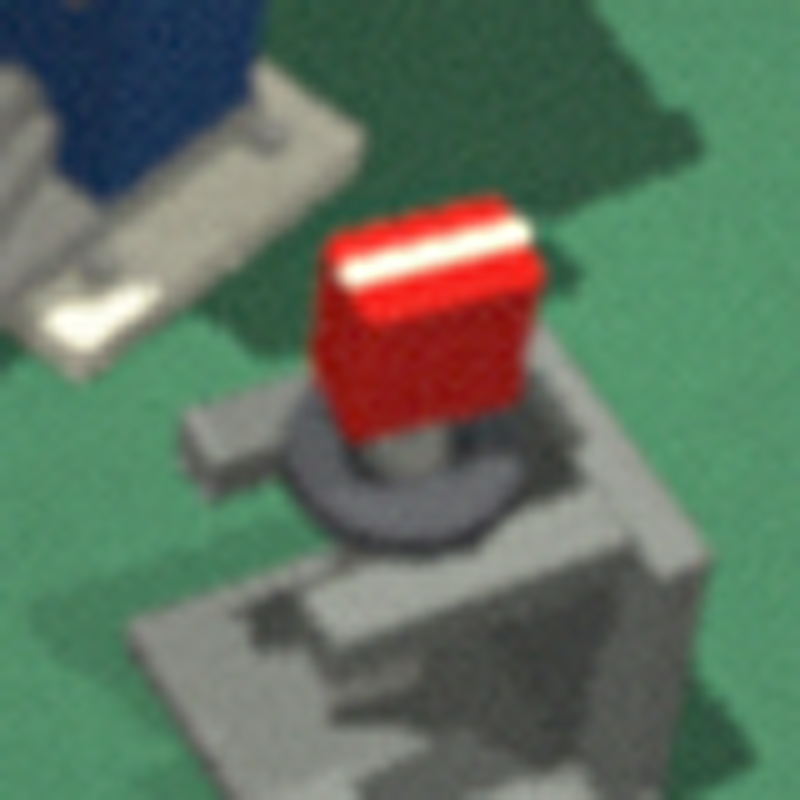

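View pics/ay.png

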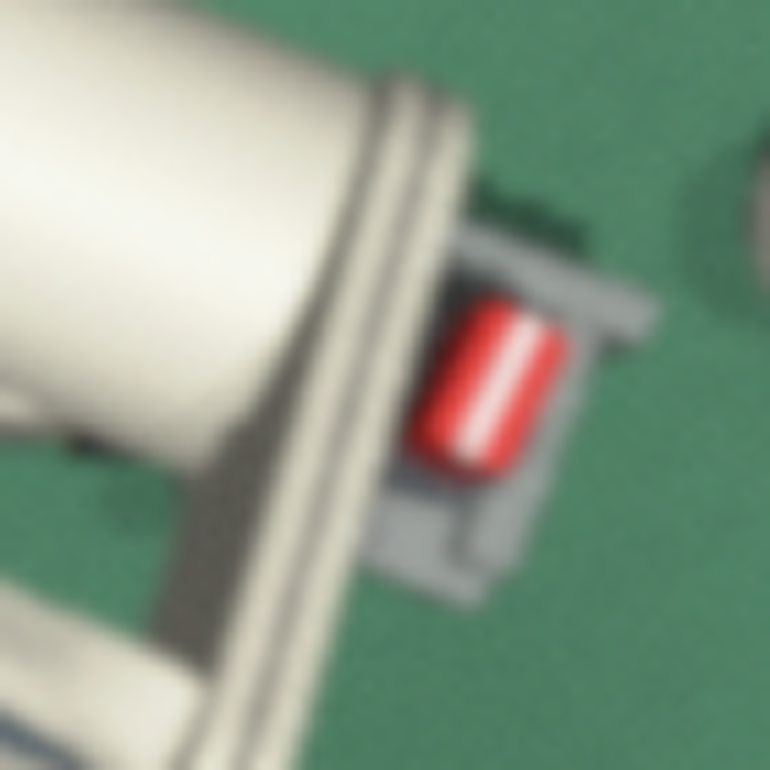

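Call:
{"op": "apply_moves", "data": {
  "commands": [
    [[-0.008,-0.005,-0.03,0],[-0.008,-0.005,-0.08,0],[-0.008,-0.005,-0.1,0],[-0.008,-0.005,-0.1,0]]
  ]
}}

```text
t: 75.95
ee_pos: [506.9, -204.6, 304.8]
orientation: [-2.213, 0.008, 2.22]
ft_force: [-0.2, 0.6, 0.7]
width: 60.0
```

```bash
python3 - <<'E'
from h import *
s=viewer.get_image('side')
o=readout.get_obs();p=o['ee_pos'];print(p)
Y=-.009
G=[(rect(507,-201,75,15,12,Y),(255,255,0)),(rect(507,-201,30,15,12,Y),(255,255,0)),(rect(p[0],p[1],75,10,30,Y),(255,0,255))]
overlay(s,G,380,280,40,'az.png',10)
E
```

```text
[ 507.48140793 -204.73042928  306.07705838]
```

View pics/az.png

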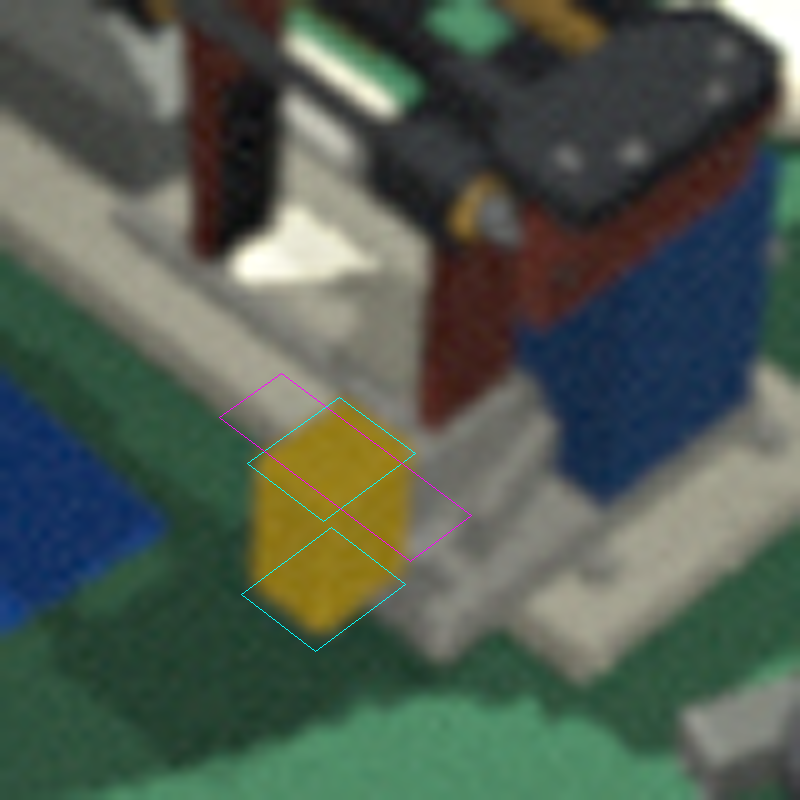

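Call:
{"op": "apply_moves", "data": {
  "commands": [
    [[0.001,0.004,-0.03,0],[0.001,0.004,-0.06,0],[0.001,0.004,-0.082,0],[0.001,0.004,-0.082,0]]
  ]
}}

```text
t: 76.5
ee_pos: [508.6, -200.6, 224.3]
orientation: [-2.216, 0.009, 2.218]
ft_force: [0.3, 0.4, 0.8]
width: 60.3
```

Call:
{"op": "apply_moves", "data": {
  "commands": [
    [[0,0,0,0],[0,0,0,0],[0,0,0,0],[0,0,0,0],[0,0,0,0],[0,0,0,0],[0,0,0,0]]
  ],
  "gripper": 0.0
}}

```text
t: 77.38
ee_pos: [508.6, -200.5, 224.8]
orientation: [-2.218, 0.009, 2.217]
ft_force: [-1.1, 0.4, 5.8]
width: 23.8
```

Call:
{"op": "apply_moves", "data": {
  "commands": [
    [[-0.01,0,0,0],[-0.025,0,0,0],[-0.045,0,0,0],[-0.065,0,0,0],[-0.085,0,0.001,0],[-0.105,0,0.001,0],[-0.125,0.0,0.002,0],[-0.14,0.0,0.002,0]]
  ]
}}

```text
t: 78.38
ee_pos: [366.6, -200.1, 226.1]
orientation: [-2.215, 0.008, 2.219]
ft_force: [-1.0, -0.0, -2.3]
width: 24.0
```

Call:
{"op": "apply_moves", "data": {
  "commands": [
    [[0,0,0.05,0],[0.005,0.01,0.07,0.18],[0.015,0.025,0.07,0.36],[0.025,0.04,0.07,0.54],[0.04,0.055,0.07,0.72],[0.055,0.07,0.07,0.9],[0.07,0.09,0.07,1.08],[0.081,0.105,0.07,1.26]]
  ]
}}

```text
t: 79.38
ee_pos: [449.4, -94.9, 296.1]
orientation: [1.435, 1.045, -1.436]
ft_force: [0.8, 0.6, -0.9]
width: 23.6
```

Call:
{"op": "apply_moves", "data": {
  "commands": [
    [[0,0,-0.03,0.101],[0,0,-0.06,0.101],[0,0,-0.08,0.101],[0,0,-0.088,0.101],[0,0,-0.088,0.101]]
  ]
}}

```text
t: 80.0
ee_pos: [449.2, -95.5, 208.1]
orientation: [1.368, 1.099, -1.369]
ft_force: [0.1, 0.3, -3.1]
width: 23.8
```

```bash
python3 - <<'E'
from h import *
s=viewer.get_image('side');t=viewer.get_image('top')
o=readout.get_obs();p=o['ee_pos'];print(p,o['ft_force'],o['width'])
crop(s,310,265,50,'ba.png',8);crop(t,330,250,45,'bb.png',8)
E
```

```text
[449.64910598 -95.57545099 208.89569856] [-0.350562    1.13035235 -1.94174031] 23.72736219035747
```

View pics/ba.png

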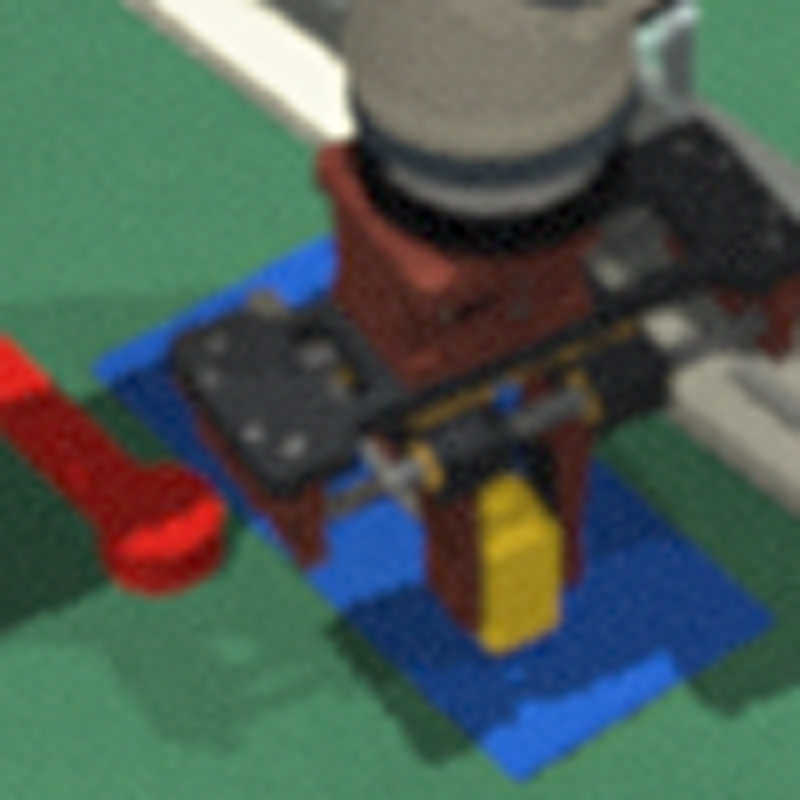

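View pics/bb.png

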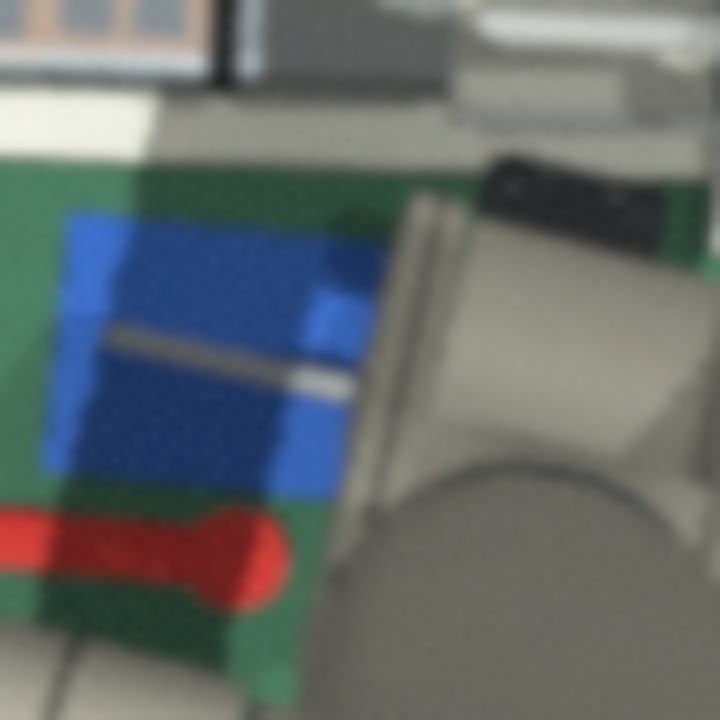

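Call:
{"op": "apply_moves", "data": {
  "commands": [
    [[0,0,-0.004,0],[0,0,-0.007,0],[0,0,-0.0085,0],[0,0,-0.0095,0],[0,0,-0.0105,0],[0,0,-0.0105,0]]
  ]
}}

```text
t: 80.85
ee_pos: [449.5, -95.4, 198.8]
orientation: [1.368, 1.098, -1.368]
ft_force: [-3.2, 0.3, 14.0]
width: 23.9
```

Call:
{"op": "apply_moves", "data": {
  "commands": [
    [[0,0,0.0005,0],[0,0,0.0005,0],[0,0,0.0005,0],[0,0,0.0005,0],[0,0,0.0005,0]]
  ],
  "gripper": 0.06
}}

```text
t: 81.47
ee_pos: [449.5, -95.5, 198.3]
orientation: [1.368, 1.098, -1.368]
ft_force: [0.2, 0.4, -0.2]
width: 60.1
```

Call:
{"op": "apply_moves", "data": {
  "commands": [
    [[0,0,0.04,0],[0,0,0.09,0],[-0.03,-0.03,0.15,0],[-0.06,-0.06,0.2,0],[-0.06,-0.1,0.2,0],[-0.06,-0.14,0.2,0]]
  ]
}}

```text
t: 82.22
ee_pos: [388.9, -236.8, 400.1]
orientation: [1.368, 1.094, -1.366]
ft_force: [0.3, -0.0, -0.8]
width: 60.3
```

```bash
python3 - <<'E'
from h import *
s=snap('side','s2.png');t=snap('top','t2.png')
crop(s,310,265,45,'bc.png',8)
o=readout.get_obs();print(o['ee_pos'],o['t'])
for c in('top','side'):
  for l in('drift_grip','handle','drift','fork_seat','drift_mid','nose','cart'): print(c,l,[(np.round(d['position'],1).tolist(),round(d['conf'],2)) for d in models.place_of(c,l)][:5])
E
```

```text
[ 389.47357322 -238.13685569  399.07396179] 82.325
top drift_grip [([446.6, -92.6, 25.0], 0.79), ([207.5, 437.1, 24.3], 0.72)]
top handle [([513.5, -360.9, 96.5], 0.59)]
top drift [([292.9, 306.9, -0.3], 0.56), ([482.4, 55.1, 7.9], 0.51), ([473.4, -32.9, 0.8], 0.38), ([600.7, 2.2, 2.1], 0.28)]
top fork_seat [([514.3, -362.0, 94.9], 0.95), ([595.4, -207.8, 26.9], 0.41)]
top drift_mid [([248.0, 372.2, 4.1], 0.72), ([467.5, -26.0, 6.4], 0.57)]
top nose [([598.5, -80.8, 57.2], 0.69), ([599.5, 0.6, -1.3], 0.35)]
top cart [([420.2, 400.8, -0.4], 0.76), ([367.1, 243.4, -3.0], 0.5)]
side drift_grip [([448.0, -90.7, 34.9], 0.59)]
side handle [([513.9, -355.7, 93.1], 0.86)]
side drift [([481.8, 60.8, 5.2], 0.89), ([300.7, 308.1, 0.1], 0.75)]
side fork_seat [([517.3, -361.9, 96.5], 0.79), ([401.2, 26.8, 0.1], 0.72), ([745.6, -176.8, -6.7], 0.51)]
side drift_mid [([461.9, -28.1, 7.2], 0.76), ([246.6, 376.4, -2.1], 0.5)]
side nose [([604.5, -78.3, 57.3], 0.77), ([744.9, -175.2, -6.0], 0.44), ([361.4, -230.9, -0.4], 0.34)]
side cart [([362.7, 245.2, 2.9], 0.65)]
```

View pics/s2.png

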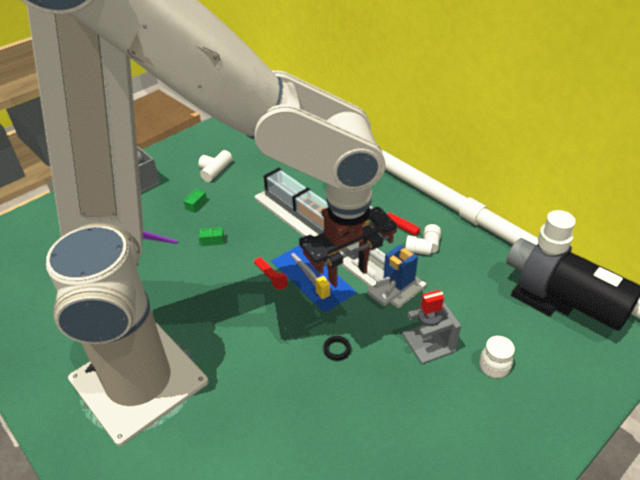

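View pics/t2.png

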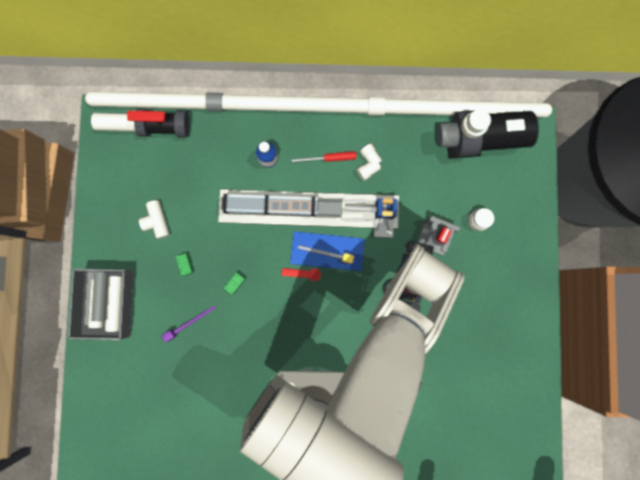

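View pics/bc.png

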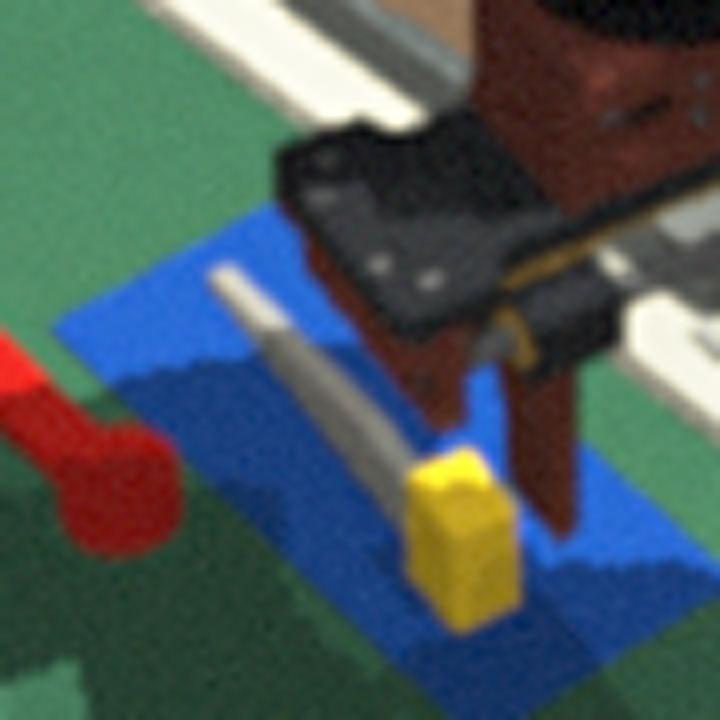

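```bash
python3 - <<'E'
from h import *
import collections
acc=collections.defaultdict(list)
for i in range(5):
  for c in('top','side'):
    im=viewer.get_image(c)
    for l in ['seat','nose']:
        for e in models.place_of(c,l):
          p=np.array(e['position'])
          if abs(p[0]-598)<15 and p[1]<-60: acc[l,c].append(p);break
for k,v in acc.items(): print(k,np.median(v,0).round(1),len(v))
t=viewer.get_image('top')
a=cv2.imread('pics/t1.png');b=t['color'][:,:,::-1]
cv2.imwrite('pics/bd.png',cv2.resize(np.vstack([a[185:245,340:410],b[185:245,340:410]]),None,fx=5,fy=5,interpolation=cv2.INTER_CUBIC))
E
```

```text
('seat', 'top') [ 597.  -203.   108.8] 5
('nose', 'top') [600.7 -80.1  57.4] 5
('seat', 'side') [ 595.3 -203.9  106.6] 5
('nose', 'side') [601.1 -80.7  57.9] 5
```

View pics/bd.png

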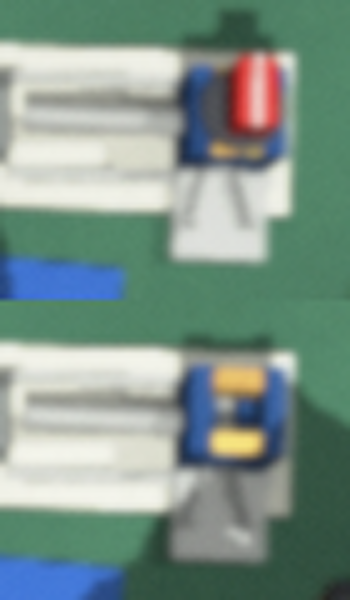

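The block sits at the same pixels (x 183–290 in the crop) as when it was last against its back stop, so the ram is fully back.

```bash
python3 - <<'E'
from h import *
print(workorder.close_job())
E
```

```text
the job is handed in; nothing more can be done
None
```

The job is done and handed in at about 83 s of the 210 s allowed. Nothing failed in my last checks.

**What I did**
- **Handle:** I stood its tang on the ledge about 37° off line and twisted it into line while pressing. It seated fully home at about 27 N.
- **Cartridges:** There were two orange ones, and each went into the tube on a full stroke to the stop. I then drew the ram back to its stop.
- **Wedge:** It slipped about 12 mm in the grip under roughly 18 N. I finished driving it by pushing on the back of its block with the fingers closed, to about 66 mm past the slot. The handle, not held, rose about 6 to 9 mm and came loose, leaning slightly.
- **Putting back:** I hung the handle by its collar in the fork, then pulled out the wedge and laid it on the blue mat.

**What the last checks showed**
- The handle hangs upright in the fork and the wedge lies flat on the mat where it started.
- Both cartridges are in the tube, which I confirmed by eye.
- The ram block is at the same pixels as when it was against its back stop.
- The other things, including the green and purple look-alikes, look undisturbed in the final pictures. The last side picture partly hid the tube behind the arm.
- The networks' positions differed from the arm's by about 2 to 3 mm on the press, so I relied on contact forces and overlays for the fits.

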